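# Free the seized wing knob of a cam clamp and take out the wax block

### The job

The red wing knob of the cam clamp has seized: work it loose by rocking it back and forth in small arcs, feeling for the stop each way and never forcing it, as its thin spindle must not be over-twisted, until it breaks free and turns counter-clockwise to fully open, about 60 degrees from where it stands now. Then lift the green wax block up out of the clamp and set it down flat in the middle of the blue tray without dropping it, leaving the other things on the bench where they are.

Things in the scene. Friction and masses are not known exactly. Their poses are not given: they have to be found in the camera images.
- knob_grip (a point): Centre of the red wing knob's grip, on its vertical axis, 71.5 mm above the bench. The grip is an upright bar 50 mm long, 12 mm thick, from 58.5 to 84.5 mm above the bench, with a round hub 23 to 26 mm across at its middle; 10 mm below it is the round grey housing (100 mm across, top 48 mm above the bench). x along the bar, y across it, z up. A white stroke marks its +x end.
- knob (a joint): Knob angle from the clamp, rad; about 0 at the start, + counter-clockwise from above, ends -0.55 and 1.15, open beyond 0.85. Seized: rubs with 0.1 to 0.16 N m, stops dead each way at an unknown angle of 0.07 to 0.3. Each swing borne up to the stop (0.15 N m on the spindle) clears another 0.06 to 0.1 on the other side, until, after a stop at -0.26 to -0.46, it turns freely. Stays where left.
- spindle (a joint): Twist of the thin elastic spindle inside the knob, rad, + counter-clockwise; 6 N m per rad: it shows the torque with which the knob bears on what blocks it, over and above its rubbing (0 to about 0.015 in plain turning), and the knob turns past the stop by as much. Must stay within 0.045 (0.27 N m) either way.
- clamp: The fixed grey cam clamp; origin on the bench under the knob's axis, z up. Its bed, 40 mm wide, top 10 mm high, runs along its own -y from the housing to an end stop 30 mm high at y = -166 to -180 mm. The block lies on it at y = -120 mm, between stop and toe. At knob angle 0 the bar lies along the clamp's x.
- toe_lip (a point): Front edge of the toe's lip, 38.5 mm above the bench, which overhangs the block's end by 6 mm at knob angle 0. The toe, 34 mm wide, top 41.5 mm high, draws back toward the housing by 9 mm per rad of knob angle; its face stands 5.5 mm off the block at angle 0.
- block_mid (a point): Centre of the green wax block, 50 mm (x) by 90 mm (y) by 24 mm high, 0.08 to 0.16 kg, loose. At the start it lies on the clamp's bed, centre 22 mm above the bench, long side along the clamp's y; both long sides are free to grip (50 mm apart) and overhang the bed by 5 mm.
- block: The same wax block; origin at the centre of its underside, axes as block_mid.
- tray_in (a point): Centre of the inner floor of the blue open tray, 4 mm above the bench. The tray is fixed, 170 mm (its x) by 144 mm (its y), outer, walls 4 mm thick and 18 mm high.
- jar_orange: Orange jar with black cap, 46 mm across, 62 mm high, at the back; bystander.
- jar_blue: Dark blue jar with pale cap, 40 mm across, 54 mm high, at the back; bystander.
- grip_pliers: Pliers with teal handles, 170 mm long, lying at the right front; bystander.
- rubber: White eraser in a blue sleeve, 23 by 52 mm, 12 mm high, lying at the front; bystander.
Things that resemble listed ones, but are neither listed nor needed, are in the scene too. Leave any yellow look-alike of the block alone.

How it is judged (in metres and radians):
On the way, in this order (a step that is already met when the one before it is completed fails the run):
1. the knob has been rocked back clockwise past 0.2 rad (value of joint knob below -0.2 rad).
2. the knob is turned counter-clockwise to open, beyond 0.85 rad (value of joint knob above 0.85 rad), for 0.2 s.
3. the block is lifted out of the clamp (z of block_mid in the frame of clamp above 0.045 m), for 0.1 s.
At the end, for the whole second after the job is handed in: The knob stands open (beyond 0.85 rad) and the wax block lies flat (within 0.1 rad, right way up) and at rest on the tray's floor, its centre within 55 mm of the tray's centre along each side of the tray and no more than 16 mm above the floor (value of joint knob above 0.85 rad and x of block_mid in the frame of tray_in between -0.055 and 0.055 m and y of block_mid in the frame of tray_in between -0.055 and 0.055 m and z of block_mid in the frame of tray_in below 0.016 m and angle between block's own z axis and vertical below 0.1 rad and linear speed of block below 0.02 m/s); the robot touches nothing.
It fails at once if the spindle is twisted by more than 0.045 rad (value of joint spindle above 0.045 rad or value of joint spindle below -0.045 rad).
It fails at once if the block is dropped or thrown (faster than 0.7 m/s out of the fingers) (linear speed of block above 0.7 m/s and contact force between the fingers and block below 0.1 N).
It fails at once if a jar, the pliers or the eraser is moved by more than 30 mm (distance of any of jar_orange, jar_blue, grip_pliers, rubber from where it was at the start of the episode above 0.03 m).
It also fails if it takes over 72 s, if anything falls off the work surface, if the arm or the gripper's body presses on something with over 40 N, if the wrist force passes 120 N, or if a joint passes its speed limit or range.

### The arm

A 6-joint arm with a two-finger parallel gripper is mounted at the origin on a cart in front of the work surface, level with it; the furniture and walls round the work are solid. World frame = base frame: x ahead of the robot, y to its left, z up, the work surface at z = 0. Lengths are in mm, angles in rad, forces in N, time in s.
With the tool pointing down it reaches from about 275 to 825 mm from the base axis. Payload 4.9 kg.
Tool frame: the origin (TCP) lies midway between the tips of the shut fingers; the grasp point (between the pads) lies 19 mm behind it; z points along the fingers, y is the direction in which the jaws open and shut (so a half turn about z gives the same grasp; the last joint's range is limited). The gripper opens to 85 mm and grips with 20 to 120 N. Pads are 22 mm wide; open, the fingers measure 114 mm over their backs; the gripper's body (76 mm by 85 mm) begins 54 mm behind the grasp point. The pads swing forward as they close: fully open they stand 13 mm farther back than shut.
Start: joints at [-1.393, 0.326, -0.193, 1.052, 0, 1.437], TCP at [168.737, -523.494, 231.281] pointing down, gripper open.
Joint ranges: [-2.65, 2.65], [-0.97, 1.79], [-1.3, 1.35], [-1.93, 2.1], [-1.47, 1.37], [-3.14, 3.14]. Speed limits (rad/s): [2.57, 2.57, 3.14, 3.14, 3.14, 3.14].

### API

Orientations are given as a rotation vector (axis times angle).
In Python, from plant import readout, cams, workorder gives the robot as it stands.
- The arm moves only by the shell command python3 -m pendant 'ROWS' [OPENING] [FORCE]. ROWS is JSON, a list of rows, each an object with "offset": the shift along the tool's x, y, z in mm, a list of three; "angular": the turn, a rotation vector about the tool's x, y, z in rad, a list of three. A call has 1 to 5 rows; each row shifts and turns the commanded pose from where the row before left it, along the tool's axes as they then stand; what a row does not reach is not made up. A row lasts 1/12 s, in which the tool goes at most 41.7 mm and 7.16 degrees, less where a joint would pass 70% of its speed; a pose out of reach is approached as far as the arm can. A call is refused whole if a number of a shift passes 41.7 or a number of a turn 0.125, either way. A call with a gripper value outside its range is refused whole. OPENING is the finger opening in mm, from 0 to 85.4, set as the call begins (- or left out, the last holds). The fingers move at their own pace and stop on an object; FORCE is the grip in N (left out, the last holds). Time passes only in rows, so rows that do not move let the fingers close. It gives the time, the measured TCP pose, the force and the opening at its end, in the units of the state.
- readout.get_state(): the state, without advancing time (a new reading comes with each control period).
- cams.get_image(name): name is "side" or "top" or "wrist"; returns the picture (480x640x3 uint8, red, green, blue); there is no depth.
- cams.camera_model(name): a dict with "K" (3x3 intrinsics, pixels), "origin" and "rotation" of the camera in the world. Camera axes: x right, y down, z forward; pixel columns grow to the right and rows downward; lengths in mm; the calibration is good to about 2 mm. A picture is of the moment at which its call begins: read the wrist's pose just before it. camera_model takes no time and is no camera call; for the wrist camera it gives the pose at the moment of the call.
- workorder.sign_off(): hands the job in, once; it reports no verdict.
The state is a dict: "time": time; "joint_pos": joint angles; "joint_vel": joint speeds; "joint_torque": joint torques, N m; "tcp_pos": TCP position; "eef_rot": TCP orientation; "wrist_force": force on the tool from outside, world axes, zero at the start; "moment": the same for the moment, N m; "finger_gap": finger opening in mm.
Only numpy, scipy, OpenCV 4.12 (cv2) and the standard library are available. Lean on these libraries where they do the work, as an engineer would, in place of code of your own. Each camera call takes 0.05 s, during which the arm holds its last target.

## Working session

There is one attempt and no reset: what is moved stays moved. The work goes in short steps, Python scripts to look and compute and a shell command to move; the robot and the scene stay as the last step left them, time stands still between calls to the robot, and variables do not carry over. Pictures are saved under pics/ and viewed, and the job is handed in when it is done.

```bash
mkdir -p pics; ls
python3 - <<'E'
from plant import readout, cams, workorder
import cv2
print(readout.get_state())
for n in ("top","side","wrist"):
    m=cams.camera_model(n); print(n,m)
    cv2.imwrite(f"pics/{n}0.png",cams.get_image(n)[:,:,::-1])
E
```

```text
pics
{'time': 0.0, 'joint_pos': array([-1.39317474e+00,  3.26983919e-01, -1.93627191e-01,  1.05199339e+00,
       -2.41605660e-05,  1.43660632e+00]), 'joint_vel': array([-0.0013396 ,  0.00044382,  0.00047563, -0.00085848, -0.00061006,
        0.00157425]), 'joint_torque': array([-2.61272298e-04, -4.43393326e+01,  2.62444264e+01,  1.54166005e-02,
       -2.39275478e-04, -1.71809864e-05]), 'tcp_pos': array([ 168.63176732, -522.87311848,  230.46360313]), 'eef_rot': array([-3.10170387e+00, -4.87530133e-01,  9.95590265e-05]), 'wrist_force': array([ 0.32743776, -0.91966309,  0.11726193]), 'moment': array([-0.01219055,  0.00873646, -0.0431018 ]), 'finger_gap': 84.83262829152989}
top {'K': array([[513.37030073,   0.        , 318.67810793],
       [  0.        , 513.37030073, 247.50523369],
       [  0.        ,   0.        ,   1.        ]]), 'origin': array([ 335.16613031,  -11.77309675, 1126.42700018]), 'rotation': array([-2.14022621,  2.09195372, -0.2148097 ])}
side {'K': array([[570.67089014,   0.        , 315.22165838],
       [  0.        , 570.67089014, 246.14607991],
       [  0.        ,   0.        ,   1.        ]]), 'origin': array([ 351.16853316, -874.34174762,  825.71207777]), 'rotation': array([-2.25280073,  0.24164037, -0.09156176])}
wrist {'K': array([[427.07501185,   0.        , 336.67458572],
       [  0.        , 427.07501185, 239.12959551],
       [  0.        ,   0.        ,   1.        ]]), 'origin': array([ 239.11238718, -501.25341605,  373.61101976]), 'rotation': array([ 2.34098222, -1.70477495, -0.25319967])}
```

View pics/top0.png

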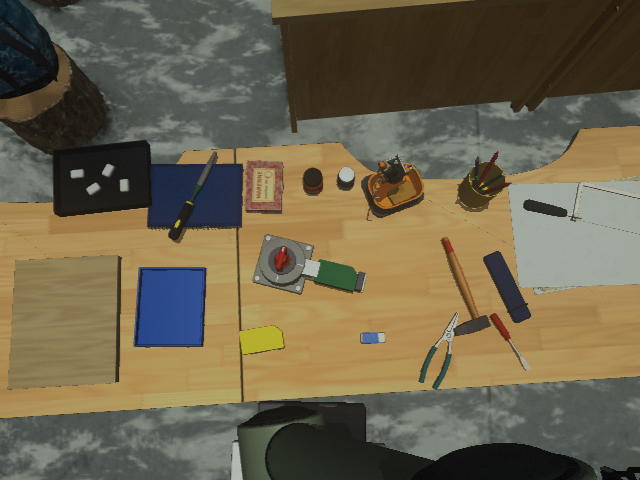

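View pics/side0.png

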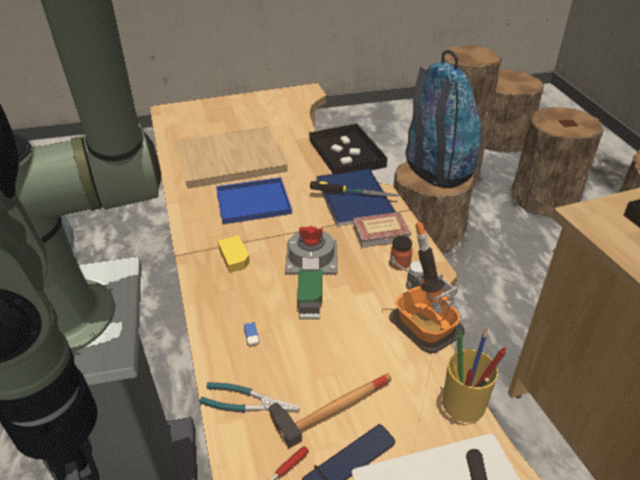

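View pics/wrist0.png

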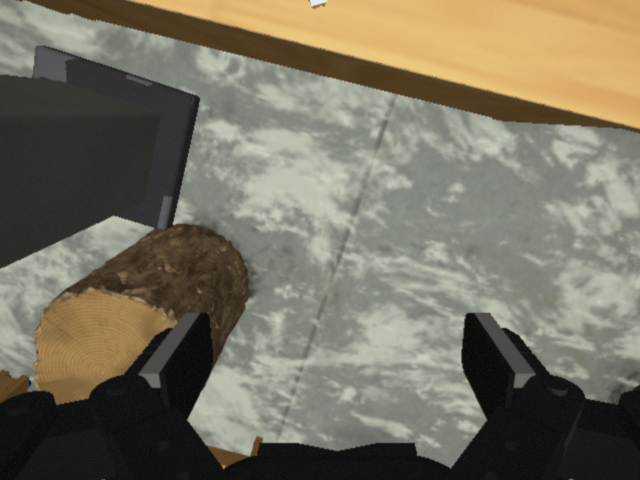

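Candidates: the knob is the red wing at top px (283,260); red screwdriver (510,340) and red pencils (490,180) are not. The block is green at (341,276), and the yellow one at (262,340) is the decoy. The tray is the blue walled one at (171,307); the navy cloth (195,195) and black tray (102,178) are not. Next, a close crop and measurements.

```bash
cat > h.py <<'E'
import numpy as np, cv2
from scipy.spatial.transform import Rotation as R
from plant import readout, cams
def ray(m,u,v):
    d=np.linalg.inv(m["K"])@np.array([u,v,1.]); return R.from_rotvec(m["rotation"]).as_matrix()@d
def px2w(m,u,v,z):
    d=ray(m,u,v);o=m["origin"];return o+d*(z-o[2])/d[2]
def w2px(m,p):
    c=R.from_rotvec(m["rotation"]).as_matrix().T@(np.asarray(p,float)-m["origin"]);q=m["K"]@c;return q[:2]/q[2]
E
python3 - <<'E'
from h import *
im=cv2.imread("pics/top0.png");m=cams.camera_model("top")
c=im[225:305,240:380];cv2.imwrite("pics/crop.png",cv2.resize(c,None,fx=5.5,fy=5.5,interpolation=cv2.INTER_CUBIC))
hsv=cv2.cvtColor(im,cv2.COLOR_BGR2HSV)
def blob(lo,hi,box):
    x0,y0,x1,y1=box;k=np.zeros(im.shape[:2],np.uint8);k[y0:y1,x0:x1]=cv2.inRange(hsv,lo,hi)[y0:y1,x0:x1]
    ys,xs=np.nonzero(k);r=cv2.minAreaRect(np.c_[xs,ys].astype(np.float32));return len(xs),r
for nm,lo,hi,box,z in [("tray",(105,120,60),(125,255,255),(125,255,215,360),18),("block",(40,80,30),(90,255,255),(300,250,375,300),34),("red",(0,150,60),(10,255,255),(260,235,310,285),84.5),("red2",(170,150,60),(180,255,255),(260,235,310,285),84.5)]:
    try:
        n,r=blob(lo,hi,box);print(nm,n,r);b=cv2.boxPoints(r);print(np.round([px2w(m,*p,z)[:2] for p in b]),np.round(px2w(m,*r[0],z)))
    except Exception as e: print(nm,e)
E
```

```text
tray 5018 ((169.0, 306.5), (77.0, 70.0), 90.0)
[[506. 391.]
 [510. 239.]
 [345. 228.]
 [341. 376.]] [424. 308.  18.]
block 870 ((336.23529052734375, 274.558837890625), (41.47359085083008, 22.79834747314453), 14.03624439239502)
[[485.  -1.]
 [534. -12.]
 [514. -99.]
 [465. -87.]] [499. -50.  34.]
red 230 ((280.4310607910156, 257.3276062011719), (19.869400024414062, 16.155494689941406), 68.19859313964844)
[[538.  91.]
 [551.  61.]
 [513.  44.]
 [499.  75.]] [525.  68.  84.]
red2 0 ((0.0, 0.0), (0.0, 0.0), 0.0)
[[1109.  732.]
 [1109.  732.]
 [1109.  732.]
 [1109.  732.]] [1109.  732.   84.]
```

View pics/crop.png

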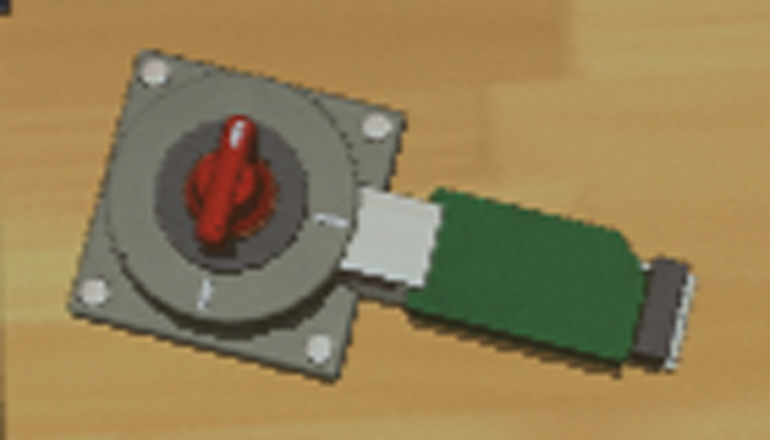

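```bash
cat >> h.py <<'E'
def tcp():
    s=readout.get_state(); return s["tcp_pos"],R.from_rotvec(s["eef_rot"]).as_matrix(),s
def plan(target,dyaw,n,start=None):
    """rows to shift TCP to target (world mm) while yawing world dyaw; prints rounded rows"""
    p,M,s=tcp()
    if start is not None: p=np.array(start,float)
    p=p.copy(); out=[]; t=np.array(target,float)
    for i in range(n):
        d=M.T@((t-p)/(n-i)); d=np.round(d,1 if n<8 else 0); a=round(-dyaw/n,3)
        out.append((d.tolist(),a)); p=p+M@d; M=M@R.from_rotvec([0,0,a]).as_matrix()
    for o in out: print(o)
    print("end",np.round(p,1),np.degrees(np.arctan2(M[1,0],M[0,0])))
def yaw(M): return np.arctan2(M[1,0],M[0,0])
E
python3 - <<'E'
from h import *
p,M,s=tcp();m=cams.camera_model("wrist");C=R.from_rotvec(m["rotation"]).as_matrix()
print(M.round(3));print("cam in tool",M.T@(m["origin"]-p));print((M.T@C).round(3))
T=np.array([460,60,230.]);ya=2.92
Mt=np.array([[np.cos(ya),np.sin(ya),0],[np.sin(ya),-np.cos(ya),0],[0,0,-1]])
print(Mt)
mm=dict(K=m["K"],origin=T+Mt@(M.T@(m["origin"]-p)),rotation=R.from_matrix(Mt@M.T@C).as_rotvec())
for q in [(525,67,71),(499,-50,34),(480,60,230)]: print(w2px(mm,q))
plan(T,2.61,21)
E
```

```text
[[ 0.952  0.307 -0.   ]
 [ 0.307 -0.952  0.001]
 [ 0.    -0.001 -1.   ]]
cam in tool [  73.76154896    0.72928377 -143.0054415 ]
[[-0.    -0.958 -0.288]
 [ 1.     0.    -0.001]
 [ 0.001 -0.288  0.958]]
[[-0.97554865  0.21978361  0.        ]
 [ 0.21978361  0.97554865  0.        ]
 [ 0.          0.         -1.        ]]
[363.4234254  294.87369346]
[220.15448516 277.29884111]
[346.46029106 364.53896571]
([22.0, -22.0, 0.0], -0.124)
([24.0, -19.0, 0.0], -0.124)
([27.0, -16.0, 0.0], -0.124)
([28.0, -13.0, 0.0], -0.124)
([30.0, -9.0, 0.0], -0.124)
([31.0, -5.0, 0.0], -0.124)
([31.0, -2.0, 0.0], -0.124)
([31.0, 2.0, 0.0], -0.124)
([30.0, 6.0, 0.0], -0.124)
([29.0, 10.0, 0.0], -0.124)
([28.0, 13.0, 0.0], -0.124)
([26.0, 17.0, 0.0], -0.124)
([24.0, 20.0, 0.0], -0.124)
([21.0, 23.0, 0.0], -0.124)
([18.0, 25.0, 0.0], -0.124)
([15.0, 27.0, 0.0], -0.124)
([12.0, 29.0, 0.0], -0.124)
([8.0, 30.0, 0.0], -0.124)
([5.0, 31.0, 0.0], -0.124)
([1.0, 31.0, 1.0], -0.124)
([-4.0, 31.0, 0.0], -0.124)
end [460.4  60.2 230.4] 167.06314703780967
```

```bash
python3 -m pendant '[{"offset":[22,-22,0],"angular":[0,0,-0.124]},{"offset":[24,-19,0],"angular":[0,0,-0.124]},{"offset":[27,-16,0],"angular":[0,0,-0.124]},{"offset":[28,-13,0],"angular":[0,0,-0.124]},{"offset":[30,-9,0],"angular":[0,0,-0.124]}]'
python3 -m pendant '[{"offset":[31,-5,0],"angular":[0,0,-0.124]},{"offset":[31,-2,0],"angular":[0,0,-0.124]},{"offset":[31,2,0],"angular":[0,0,-0.124]},{"offset":[30,6,0],"angular":[0,0,-0.124]},{"offset":[29,10,0],"angular":[0,0,-0.124]}]'
python3 -m pendant '[{"offset":[28,13,0],"angular":[0,0,-0.124]},{"offset":[26,17,0],"angular":[0,0,-0.124]},{"offset":[24,20,0],"angular":[0,0,-0.124]},{"offset":[21,23,0],"angular":[0,0,-0.124]},{"offset":[18,25,0],"angular":[0,0,-0.124]}]'
python3 -m pendant '[{"offset":[15,27,0],"angular":[0,0,-0.124]},{"offset":[12,29,0],"angular":[0,0,-0.124]},{"offset":[8,30,0],"angular":[0,0,-0.124]},{"offset":[5,31,0],"angular":[0,0,-0.124]},{"offset":[1,31,0],"angular":[0,0,-0.124]}]'
python3 -m pendant '[{"offset":[-4,31,0],"angular":[0,0,-0.124]},{"offset":[0,0,0],"angular":[0,0,0]},{"offset":[0,0,0],"angular":[0,0,0]},{"offset":[0,0,0],"angular":[0,0,0]}]'
python3 - <<'E'
from h import *
m=cams.camera_model("wrist");im=cams.get_image("wrist")[:,:,::-1]
np.savez("w1.npz",**m);cv2.imwrite("pics/w1.png",im)
print(readout.get_state())
E
```

```text
time: 0.57
tcp_pos: [239.0, -383.3, 230.9]
eef_rot: [-2.802, -1.419, -0.0]
wrist_force: [1.0, 0.2, 1.0]
finger_gap: 85.2
time: 0.98
tcp_pos: [308.4, -245.0, 231.2]
eef_rot: [-2.236, -2.206, -0.0]
wrist_force: [-0.0, -0.3, -0.3]
finger_gap: 85.5
time: 1.4
tcp_pos: [378.5, -106.5, 231.3]
eef_rot: [1.456, 2.784, 0.0]
wrist_force: [0.8, -0.4, 0.3]
finger_gap: 85.6
time: 1.82
tcp_pos: [446.3, 33.7, 231.2]
eef_rot: [-0.537, -3.095, 0.0]
wrist_force: [1.1, -0.8, -0.2]
finger_gap: 85.6
time: 2.15
tcp_pos: [459.8, 59.6, 230.9]
eef_rot: [-0.355, -3.12, 0.001]
wrist_force: [1.0, 0.8, -0.4]
finger_gap: 85.6
{'time': 2.2, 'joint_pos': array([-3.11467427e-02,  1.67475391e-01, -4.04882699e-01,  9.99446597e-01,
       -3.28359562e-04,  1.96179836e-01]), 'joint_vel': array([-0.01463191, -0.00745068, -0.00314795, -0.00240892,  0.00221171,
       -0.00076706]), 'joint_torque': array([ 5.86010646e-01, -3.48940444e+01,  2.58852625e+01, -2.43301451e-02,
        2.25052895e-02,  1.94317443e-03]), 'tcp_pos': array([459.80994137,  59.20976157, 231.02894567]), 'eef_rot': array([-3.56204195e-01, -3.12034924e+00,  6.44382484e-04]), 'wrist_force': array([-0.43128694, -0.11861197, -0.00728269]), 'moment': array([0.04009971, 0.02492177, 0.02096818]), 'finger_gap': 85.33034604615823}
```

View pics/w1.png

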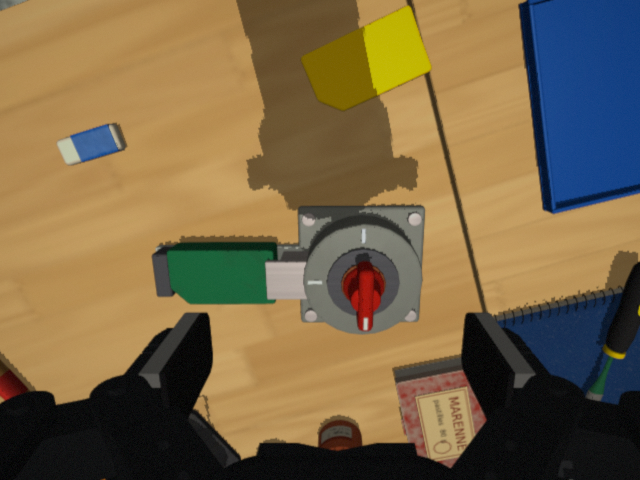

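The wrist view shows the knob at about (365,290), the block at (222,272), the toe at (285,279) and the yellow decoy at (368,58). Enlarging.

Run:
```python
from h import *
im=cv2.imread("pics/w1.png");c=im[195:345,280:440]
cv2.imwrite("pics/w1c.png",cv2.resize(c,None,fx=4,fy=4,interpolation=cv2.INTER_CUBIC))
```

```text
(no output)
```

View pics/w1c.png

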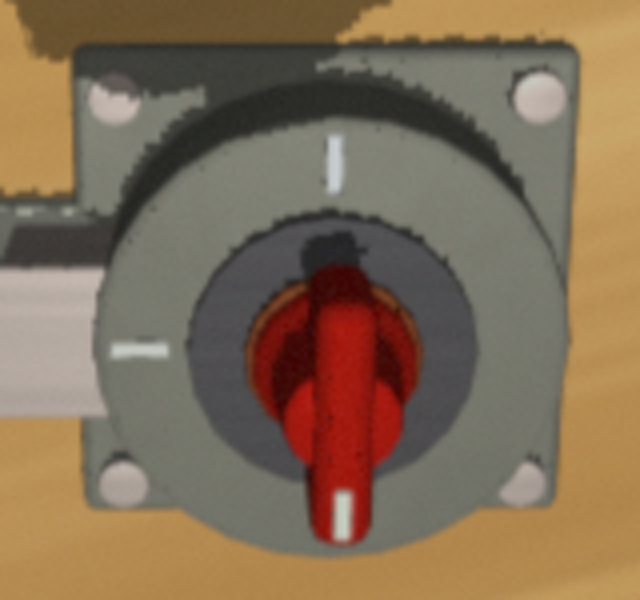

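Run:
```python
from h import *
m=dict(np.load("w1.npz"));f=lambda x,y:(280+(x+.5)/4-.5,195+(y+.5)/4-.5)
for n,x,y,z in [("housing",332,337,48),("hubtop",343,420,84.5),("barend+",343,543,84.5),("hubtop80",343,420,82),("dialx",335,163,48),("dialy",140,350,48)]:
    print(n,px2w(m,*f(x,y),z).round(1))
a=[px2w(m,*f(x,y),48)[:2] for x,y in[(97,337),(568,337),(332,118),(332,556)]];print(np.round(a,1))
b=np.array([px2w(m,*f(x,y),4)[:2] for x,y in[(78,45),(577,45),(553,507),(88,507)]]);print(np.round(b,1),b.mean(0))
# green block top corners from full image
mt=cams.camera_model("top")
im=cv2.imread("pics/w1.png");h=cv2.cvtColor(im,cv2.COLOR_BGR2HSV);k=cv2.inRange(h,(40,80,70),(90,255,255));k[:200]=0;k[320:]=0;k[:,:150]=0;k[:,300:]=0
ys,xs=np.nonzero(k);r=cv2.minAreaRect(np.c_[xs,ys].astype(np.float32));print(r)
B=cv2.boxPoints(r);P=np.array([px2w(m,*p,34) for p in B]);print(P.round(1))
```

```text
housing [522.2  66.6  48. ]
hubtop [523.8  66.2  84.5]
barend+ [548.6  61.   84.5]
hubtop80 [525.   66.1  82. ]
dialx [486.   74.9  48. ]
dialy [516.1  27.6  48. ]
[[511.3  19.7]
 [533.  113.8]
 [476.8  76.3]
 [571.3  56.2]]
[[459.7  25.1]
 [484.5 132.6]
 [594.9 108. ]
 [569.9  -0.7]] [527.2635876   66.24905017]
((220.49996948242188, 276.5), (106.99998474121094, 52.99999237060547), 0.0)
[[ 511.7 -104.3   34. ]
 [ 465.7  -88.    34. ]
 [ 485.8   -0.7   34. ]
 [ 532.6  -13.6   34. ]]
```

Run:
```python
from h import *
plan((524.2,66.3,111),0,5); p,M,s=tcp(); print(yaw(M),p)
```

```text
([-12.2, 4.3, 24.0], 0.0)
([-12.3, 4.3, 24.0], 0.0)
([-12.2, 4.3, 24.0], 0.0)
([-12.3, 4.3, 24.0], 0.0)
([-12.2, 4.3, 24.0], 0.0)
end [524.2  66.3 111. ] 166.97514223715143
2.914266001024143 [459.80994137  59.20976157 231.02894567]
```

```bash
python3 -m pendant '[{"offset":[-12.2,4.3,24],"angular":[0,0,0]},{"offset":[-12.3,4.3,24],"angular":[0,0,0]},{"offset":[-12.2,4.3,24],"angular":[0,0,0]},{"offset":[-12.3,4.3,24],"angular":[0,0,0]},{"offset":[-12.2,4.3,24],"angular":[0,0,0]}]' 60 60
python3 -m pendant '[{"offset":[0,0,0],"angular":[0,0,0]},{"offset":[0,0,0],"angular":[0,0,0]},{"offset":[0,0,0],"angular":[0,0,0]}]'
python3 - <<'E'
from h import *
m=cams.camera_model("wrist");im=cams.get_image("wrist")[:,:,::-1]
np.savez("w2.npz",**m);cv2.imwrite("pics/w2.png",im)
p,M,s=tcp();print(p,yaw(M),s["joint_torque"][5])
print(w2px(m,(524.2,66.3,84.5)),w2px(m,p))
E
```

```text
time: 2.62
tcp_pos: [525.1, 65.5, 110.4]
eef_rot: [0.359, 3.121, -0.0]
wrist_force: [-0.1, -0.6, 0.5]
finger_gap: 59.7
time: 2.87
tcp_pos: [524.5, 66.2, 112.0]
eef_rot: [-0.357, -3.121, 0.0]
wrist_force: [1.1, 0.1, -0.0]
finger_gap: 59.8
[524.91177236  66.35297551 112.59492193] 2.9144931993494465 0.00072412969529978
[337.77670973 286.07644956] [338.56996    317.75448337]
```

View pics/w2.png

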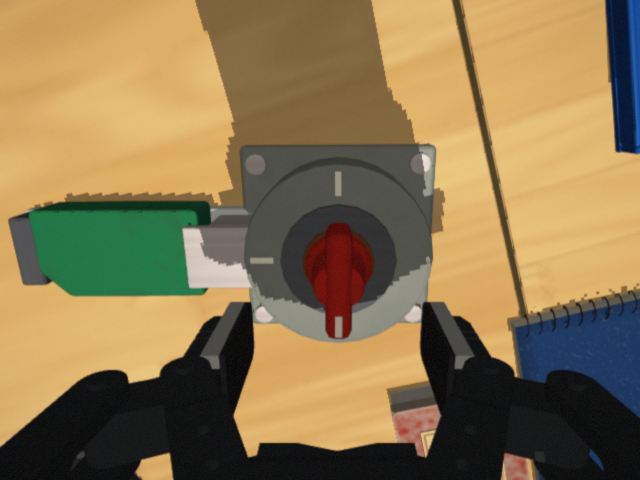

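The bar's centre (339,286) matches the predicted (338,286). Descending to TCP z≈56, then closing.

```bash
python3 -m pendant '[{"offset":[0,0.4,14],"angular":[0,0,0]},{"offset":[0,0,14],"angular":[0,0,0]},{"offset":[0,0,14],"angular":[0,0,0]},{"offset":[0,0,13],"angular":[0,0,0]},{"offset":[0,0,0],"angular":[0,0,0]}]'
python3 -m pendant '[{"offset":[0,0,0],"angular":[0,0,0]},{"offset":[0,0,0],"angular":[0,0,0]}]'
python3 -c "
from plant import readout
print(readout.get_state())"
python3 -m pendant '[{"offset":[0,0,0],"angular":[0,0,0]},{"offset":[0,0,0],"angular":[0,0,0]},{"offset":[0,0,0],"angular":[0,0,0]},{"offset":[0,0,0],"angular":[0,0,0]},{"offset":[0,0,0],"angular":[0,0,0]}]' 5 60
python3 -c "
from plant import readout
print(readout.get_state())"
```

```text
time: 3.33
tcp_pos: [523.8, 67.2, 55.9]
eef_rot: [-0.355, -3.12, 0.0]
wrist_force: [-0.1, 0.7, 0.4]
finger_gap: 60.5
time: 3.5
tcp_pos: [525.8, 67.3, 57.9]
eef_rot: [0.354, 3.119, 0.0]
wrist_force: [0.4, -0.2, 0.4]
finger_gap: 60.2
{'time': 3.5, 'joint_pos': array([-1.19512254e-02,  4.71923927e-01, -4.70717455e-01,  6.26000749e-01,
       -1.94757241e-05,  2.14042792e-01]), 'joint_vel': array([-0.000431  , -0.00116754,  0.00634236, -0.00480363, -0.00095011,
        0.0012753 ]), 'joint_torque': array([-9.25666216e-03, -4.50924969e+01,  1.96193773e+01,  3.54735833e-02,
       -1.23518552e-03,  1.64346884e-04]), 'tcp_pos': array([525.814243  ,  67.31491951,  57.88892891]), 'eef_rot': array([3.53993764e-01, 3.11942604e+00, 3.10689049e-04]), 'wrist_force': array([ 0.37555806, -0.22465151,  0.3795333 ]), 'moment': array([ 0.0346652 ,  0.03441469, -0.02155015]), 'finger_gap': 60.193661098493656}
time: 3.92
tcp_pos: [525.6, 66.6, 57.5]
eef_rot: [0.354, 3.12, -0.003]
wrist_force: [-3.1, -1.8, 7.7]
finger_gap: 24.5
{'time': 3.9167, 'joint_pos': array([-0.01211871,  0.47262823, -0.47082862,  0.62599327, -0.00194141,
        0.21399003]), 'joint_vel': array([-0.0004784 , -0.00056446, -0.00127495,  0.0001894 ,  0.000211  ,
        0.00088427]), 'joint_torque': array([ 1.00903686e+00, -4.23344207e+01,  1.92556858e+01, -8.11116155e-01,
        7.45700151e-01,  1.19754687e-02]), 'tcp_pos': array([525.57052307,  66.64640236,  57.48750564]), 'eef_rot': array([ 3.54243389e-01,  3.12001055e+00, -2.81958689e-03]), 'wrist_force': array([-3.07072974, -1.77404317,  7.66746581]), 'moment': array([-0.56758218,  0.42544862,  0.03786431]), 'finger_gap': 24.46912958063539}
```

```bash
cat > st.py <<'E'
from h import *
p,M,s=tcp();a=[0]
print("t%.2f yaw-ang %+.4f q1-q6 %+.4f tau6 %+.4f tau1..5 %s F %s Mz %+.3f gap %.1f p %s"%(s["time"],yaw(M)-2.9156 if yaw(M)>0 else yaw(M)+2*np.pi-2.9156,s["joint_pos"][0]-s["joint_pos"][5]+.226,s["joint_torque"][5],s["joint_torque"][[0,3,4]].round(2),s["wrist_force"].round(1),s["moment"][2],s["finger_gap"],p.round(1)))
E
python3 st.py
python3 -m pendant '[{"offset":[0,0,0],"angular":[0,0,0.01]}]' >/dev/null; python3 st.py
python3 -m pendant '[{"offset":[0,0,0],"angular":[0,0,0.01]}]' >/dev/null; python3 st.py
python3 -m pendant '[{"offset":[0,0,0],"angular":[0,0,0.01]}]' >/dev/null; python3 st.py
python3 -m pendant '[{"offset":[0,0,0],"angular":[0,0,0]}]' >/dev/null; python3 st.py
```

```text
t3.92 yaw-ang -0.0001 q1-q6 -0.0001 tau6 +0.0120 tau1..5 [ 1.01 -0.81  0.75] F [-3.1 -1.8  7.7] Mz +0.038 gap 24.5 p [525.6  66.6  57.5]
t4.00 yaw-ang -0.0101 q1-q6 -0.0101 tau6 -0.0495 tau1..5 [ 0.92 -0.81  0.75] F [-2.5 -2.3  7.3] Mz +0.078 gap 24.2 p [525.6  66.7  57.5]
t4.08 yaw-ang -0.0203 q1-q6 -0.0203 tau6 -0.0009 tau1..5 [ 0.92 -0.81  0.75] F [-2.  -2.2  8. ] Mz +0.144 gap 24.4 p [525.6  66.7  57.5]
t4.17 yaw-ang -0.0304 q1-q6 -0.0304 tau6 +0.0035 tau1..5 [ 0.92 -0.81  0.75] F [-2.7 -1.7  7.3] Mz +0.165 gap 24.0 p [525.6  66.7  57.5]
t4.25 yaw-ang -0.0302 q1-q6 -0.0302 tau6 +0.1396 tau1..5 [ 0.95 -0.81  0.75] F [-2.2 -1.8  7.3] Mz +0.093 gap 24.7 p [525.5  66.7  57.5]
```

```bash
python3 -m pendant '[{"offset":[0,0,0],"angular":[0,0,0.01]},{"offset":[0,0,0],"angular":[0,0,0.01]}]' >/dev/null; python3 st.py
python3 -m pendant '[{"offset":[0,0,0],"angular":[0,0,0.01]}]' >/dev/null; python3 st.py
```

```text
t4.42 yaw-ang -0.0503 q1-q6 -0.0503 tau6 -0.0014 tau1..5 [ 0.93 -0.81  0.76] F [-1.7 -2.2  6.6] Mz +0.130 gap 24.4 p [525.6  66.7  57.5]
t4.50 yaw-ang -0.0604 q1-q6 -0.0604 tau6 +0.0036 tau1..5 [ 0.93 -0.81  0.76] F [-1.2 -2.3  7.1] Mz +0.116 gap 24.2 p [525.6  66.7  57.5]
```

```bash
python3 -m pendant '[{"offset":[0,0,0],"angular":[0,0,0.01]}]' >/dev/null; python3 st.py
python3 -m pendant '[{"offset":[0,0,0],"angular":[0,0,0]}]' >/dev/null; python3 st.py
```

```text
t4.58 yaw-ang -0.0703 q1-q6 -0.0703 tau6 +0.0038 tau1..5 [ 0.92 -0.81  0.76] F [-2.3 -2.3  7.3] Mz +0.097 gap 24.0 p [525.6  66.7  57.5]
t4.67 yaw-ang -0.0703 q1-q6 -0.0703 tau6 +0.1403 tau1..5 [ 0.95 -0.81  0.75] F [-3.  -2.6  7. ] Mz +0.080 gap 24.0 p [525.6  66.7  57.5]
```

```bash
python3 -m pendant '[{"offset":[0,0,0],"angular":[0,0,0.01]},{"offset":[0,0,0],"angular":[0,0,0.01]}]' >/dev/null; python3 st.py
```

```text
t4.83 yaw-ang -0.0903 q1-q6 -0.0903 tau6 -0.0014 tau1..5 [ 0.92 -0.81  0.76] F [-1.5 -2.6  7.3] Mz +0.079 gap 24.5 p [525.6  66.7  57.5]
```

```bash
python3 -m pendant '[{"offset":[0,0,0],"angular":[0,0,0.01]},{"offset":[0,0,0],"angular":[0,0,0.01]}]' >/dev/null; python3 st.py
```

```text
t5.00 yaw-ang -0.1104 q1-q6 -0.1104 tau6 +0.0038 tau1..5 [ 0.93 -0.81  0.76] F [-1.4 -2.6  7.2] Mz +0.103 gap 24.4 p [525.6  66.7  57.5]
```

```bash
python3 -m pendant '[{"offset":[0,0,0],"angular":[0,0,0.01]},{"offset":[0,0,0],"angular":[0,0,0.01]}]' >/dev/null; python3 st.py
```

```text
t5.17 yaw-ang -0.1304 q1-q6 -0.1304 tau6 +0.0038 tau1..5 [ 0.93 -0.81  0.76] F [-1.6 -2.4  8.2] Mz +0.066 gap 24.4 p [525.6  66.7  57.5]
```

```bash
cat >> st.py <<'E'
import sys
# guard: exit 1 when torque in motion shows bearing on a stop. arg = +1 (clockwise) / -1 (ccw), threshold
if len(sys.argv)>1:
    sys.exit(1 if float(sys.argv[1])*s["joint_torque"][5]>float(sys.argv[2]) else 0)
E
g="python3 st.py 1 0.02"
python3 -m pendant '[{"offset":[0,0,0],"angular":[0,0,0.01]},{"offset":[0,0,0],"angular":[0,0,0.01]}]' >/dev/null; $g &&
python3 -m pendant '[{"offset":[0,0,0],"angular":[0,0,0.01]},{"offset":[0,0,0],"angular":[0,0,0.01]}]' >/dev/null; $g &&
python3 -m pendant '[{"offset":[0,0,0],"angular":[0,0,0.01]},{"offset":[0,0,0],"angular":[0,0,0.01]}]' >/dev/null && $g &&
python3 -m pendant '[{"offset":[0,0,0],"angular":[0,0,0.01]},{"offset":[0,0,0],"angular":[0,0,0.01]}]' >/dev/null && $g &&
python3 -m pendant '[{"offset":[0,0,0],"angular":[0,0,0.01]},{"offset":[0,0,0],"angular":[0,0,0.01]}]' >/dev/null && $g &&
python3 -m pendant '[{"offset":[0,0,0],"angular":[0,0,0.01]},{"offset":[0,0,0],"angular":[0,0,0.01]}]' >/dev/null && $g
```

```text
t5.33 yaw-ang -0.1504 q1-q6 -0.1504 tau6 +0.0038 tau1..5 [ 0.93 -0.81  0.76] F [-1.9 -2.5  7.6] Mz +0.089 gap 24.5 p [525.6  66.7  57.5]
t5.50 yaw-ang -0.1704 q1-q6 -0.1704 tau6 +0.0038 tau1..5 [ 0.93 -0.81  0.76] F [-1.5 -2.   6.8] Mz +0.086 gap 24.5 p [525.6  66.7  57.5]
t5.67 yaw-ang -0.1903 q1-q6 -0.1903 tau6 +0.0038 tau1..5 [ 0.93 -0.81  0.76] F [-1.5 -2.9  7.6] Mz +0.078 gap 24.3 p [525.6  66.7  57.5]
t5.83 yaw-ang -0.2104 q1-q6 -0.2104 tau6 +0.0038 tau1..5 [ 0.93 -0.81  0.76] F [-1.9 -2.6  7.9] Mz +0.138 gap 24.2 p [525.6  66.7  57.5]
t6.00 yaw-ang -0.2303 q1-q6 -0.2303 tau6 +0.0369 tau1..5 [ 0.91 -0.82  0.76] F [-1.8 -3.5  6.8] Mz +0.126 gap 24.3 p [525.6  66.7  57.5]
```

```bash
python3 - <<'E'
from h import *
im=cams.get_image("wrist")[:,:,::-1];cv2.imwrite("pics/k1.png",im[180:420,200:480].repeat(2,0).repeat(2,1))
E
python3 st.py
```

```text
t6.05 yaw-ang -0.2307 q1-q6 -0.2307 tau6 +0.1544 tau1..5 [ 0.93 -0.82  0.76] F [-2.4 -2.2  7.5] Mz +0.111 gap 24.3 p [525.5  66.7  57.5]
```

View pics/k1.png

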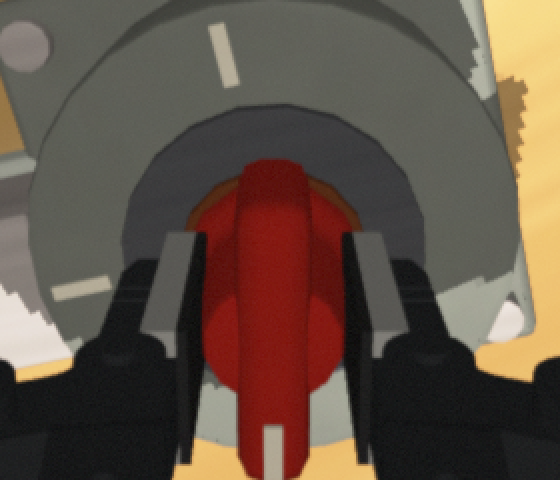

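The bar still lies along the jaws, so there is no slip, and the torque has started to rise. Easing into the stop in single small rows.

```bash
g="python3 st.py 1 0.12"
python3 -m pendant '[{"offset":[0,0,0],"angular":[0,0,0.006]}]' >/dev/null; $g &&
python3 -m pendant '[{"offset":[0,0,0],"angular":[0,0,0.006]}]' >/dev/null && $g &&
python3 -m pendant '[{"offset":[0,0,0],"angular":[0,0,0.006]}]' >/dev/null && $g &&
python3 -m pendant '[{"offset":[0,0,0],"angular":[0,0,0.006]}]' >/dev/null && $g
```

```text
t6.13 yaw-ang -0.2359 q1-q6 -0.2359 tau6 +0.0698 tau1..5 [ 0.9  -0.82  0.77] F [-1.9 -2.1  7.7] Mz +0.132 gap 24.2 p [525.6  66.7  57.5]
t6.22 yaw-ang -0.2420 q1-q6 -0.2420 tau6 +0.0886 tau1..5 [ 0.9  -0.82  0.77] F [-1.8 -1.5  7.4] Mz +0.185 gap 24.1 p [525.6  66.7  57.5]
t6.30 yaw-ang -0.2480 q1-q6 -0.2480 tau6 +0.1035 tau1..5 [ 0.89 -0.82  0.77] F [-1.7 -2.2  7.6] Mz +0.185 gap 24.7 p [525.6  66.7  57.5]
t6.38 yaw-ang -0.2539 q1-q6 -0.2539 tau6 +0.1298 tau1..5 [ 0.87 -0.82  0.77] F [-2.  -2.3  6.2] Mz +0.180 gap 24.4 p [525.6  66.7  57.5]
```

```bash
python3 -m pendant '[{"offset":[0,0,0],"angular":[0,0,0]}]' >/dev/null; python3 st.py
```

```text
t6.47 yaw-ang -0.2539 q1-q6 -0.2539 tau6 +0.2055 tau1..5 [ 0.89 -0.82  0.77] F [-1.5 -2.5  7.6] Mz +0.182 gap 24.5 p [525.6  66.7  57.5]
```

```bash
g="python3 st.py 1 0.22"
python3 -m pendant '[{"offset":[0,0,0],"angular":[0,0,0.008]}]' >/dev/null; $g &&
python3 -m pendant '[{"offset":[0,0,0],"angular":[0,0,0.008]}]' >/dev/null && $g &&
python3 -m pendant '[{"offset":[0,0,0],"angular":[0,0,0.008]}]' >/dev/null && $g &&
python3 -m pendant '[{"offset":[0,0,0],"angular":[0,0,0]}]' >/dev/null && $g
```

```text
t6.55 yaw-ang -0.2617 q1-q6 -0.2617 tau6 +0.0955 tau1..5 [ 0.85 -0.82  0.77] F [-1.6 -2.6  7.1] Mz +0.219 gap 24.4 p [525.6  66.6  57.5]
t6.63 yaw-ang -0.2699 q1-q6 -0.2698 tau6 +0.1718 tau1..5 [ 0.83 -0.82  0.78] F [-1.5 -1.8  7.5] Mz +0.230 gap 24.1 p [525.6  66.7  57.5]
t6.72 yaw-ang -0.2777 q1-q6 -0.2777 tau6 +0.2081 tau1..5 [ 0.8  -0.82  0.78] F [-1.6 -3.   7.5] Mz +0.291 gap 24.2 p [525.6  66.7  57.5]
t6.80 yaw-ang -0.2777 q1-q6 -0.2776 tau6 +0.3106 tau1..5 [ 0.82 -0.82  0.78] F [-3.  -1.5  7. ] Mz +0.251 gap 24.6 p [525.6  66.7  57.5]
```

```bash
python3 -m pendant '[{"offset":[0,0,0],"angular":[0,0,0.006]},{"offset":[0,0,0],"angular":[0,0,0]}]' >/dev/null; python3 st.py
python3 - <<'E'
from h import *
im=cams.get_image("wrist")[:,:,::-1];cv2.imwrite("pics/k2.png",im[180:420,200:480].repeat(2,0).repeat(2,1))
E
python3 st.py
```

```text
t6.97 yaw-ang -0.2835 q1-q6 -0.2834 tau6 +0.3222 tau1..5 [ 0.8  -0.83  0.79] F [-1.8 -2.9  7.7] Mz +0.271 gap 24.4 p [525.5  66.7  57.5]
t7.02 yaw-ang -0.2834 q1-q6 -0.2834 tau6 +0.2956 tau1..5 [ 0.8  -0.83  0.79] F [-1.1 -2.1  8.1] Mz +0.251 gap 24.7 p [525.6  66.6  57.5]
```

View pics/k2.png

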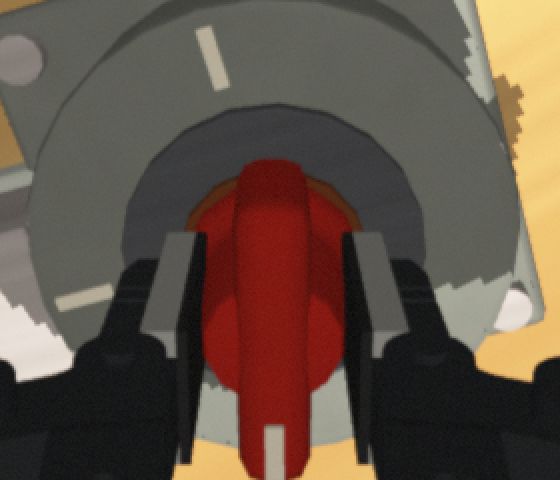

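The grip creeps slightly, so I'm gripping harder and confirming the bearing.

```bash
python3 -m pendant '[{"offset":[0,0,0],"angular":[0,0,0]},{"offset":[0,0,0],"angular":[0,0,0]}]' 5 110 >/dev/null; python3 st.py
python3 -m pendant '[{"offset":[0,0,0],"angular":[0,0,0.006]},{"offset":[0,0,0],"angular":[0,0,0]}]' >/dev/null; python3 st.py
```

```text
t7.18 yaw-ang -0.2833 q1-q6 -0.2833 tau6 +0.3121 tau1..5 [ 0.77 -1.17  0.81] F [-2.6 -1.7  9.5] Mz +0.289 gap 21.7 p [525.6  66.6  57.8]
t7.35 yaw-ang -0.2894 q1-q6 -0.2894 tau6 +0.3480 tau1..5 [ 0.77 -1.16  0.81] F [-2.7 -2.8 10.6] Mz +0.310 gap 22.0 p [525.6  66.6  57.8]
```

```bash
g="python3 st.py -1 0.03"
python3 -m pendant '[{"offset":[0,0,0],"angular":[0,0,-0.02]},{"offset":[0,0,0],"angular":[0,0,-0.05]},{"offset":[0,0,0],"angular":[0,0,-0.05]},{"offset":[0,0,0],"angular":[0,0,-0.05]},{"offset":[0,0,0],"angular":[0,0,-0.05]}]' >/dev/null; python3 st.py
python3 -m pendant '[{"offset":[0,0,0],"angular":[0,0,-0.05]},{"offset":[0,0,0],"angular":[0,0,-0.03]},{"offset":[0,0,0],"angular":[0,0,-0.01]},{"offset":[0,0,0],"angular":[0,0,-0.01]}]' >/dev/null; $g &&
python3 -m pendant '[{"offset":[0,0,0],"angular":[0,0,-0.01]},{"offset":[0,0,0],"angular":[0,0,-0.01]}]' >/dev/null && $g &&
python3 -m pendant '[{"offset":[0,0,0],"angular":[0,0,-0.01]},{"offset":[0,0,0],"angular":[0,0,-0.01]}]' >/dev/null && $g &&
python3 -m pendant '[{"offset":[0,0,0],"angular":[0,0,-0.01]},{"offset":[0,0,0],"angular":[0,0,-0.01]}]' >/dev/null && $g
```

```text
t7.77 yaw-ang -0.0680 q1-q6 -0.0680 tau6 +0.3819 tau1..5 [ 1.08 -1.15  0.74] F [-3.3 -1.6 10.5] Mz -0.091 gap 22.2 p [525.6  66.6  57.8]
t8.10 yaw-ang +0.0301 q1-q6 +0.0301 tau6 -0.0152 tau1..5 [ 1.07 -1.15  0.74] F [-3.2 -2.3  9.8] Mz -0.071 gap 22.0 p [525.6  66.7  57.8]
t8.27 yaw-ang +0.0500 q1-q6 +0.0500 tau6 -0.0035 tau1..5 [ 1.07 -1.15  0.74] F [-2.3 -2.5 10.2] Mz -0.080 gap 22.3 p [525.6  66.7  57.8]
t8.43 yaw-ang +0.0700 q1-q6 +0.0701 tau6 -0.0035 tau1..5 [ 1.07 -1.15  0.74] F [-3.2 -2.5  9.9] Mz -0.049 gap 22.1 p [525.6  66.7  57.8]
t8.60 yaw-ang +0.0900 q1-q6 +0.0901 tau6 -0.0035 tau1..5 [ 1.07 -1.15  0.74] F [-1.8 -2.  10.2] Mz -0.120 gap 22.1 p [525.6  66.7  57.8]
```

```bash
g="python3 st.py -1 0.02"
python3 -m pendant '[{"offset":[0,0,0],"angular":[0,0,-0.01]},{"offset":[0,0,0],"angular":[0,0,-0.01]}]' >/dev/null; $g &&
python3 -m pendant '[{"offset":[0,0,0],"angular":[0,0,-0.01]},{"offset":[0,0,0],"angular":[0,0,-0.01]}]' >/dev/null && $g &&
python3 -m pendant '[{"offset":[0,0,0],"angular":[0,0,-0.01]},{"offset":[0,0,0],"angular":[0,0,-0.01]}]' >/dev/null && $g &&
python3 -m pendant '[{"offset":[0,0,0],"angular":[0,0,-0.01]},{"offset":[0,0,0],"angular":[0,0,-0.01]}]' >/dev/null && $g &&
python3 -m pendant '[{"offset":[0,0,0],"angular":[0,0,-0.01]},{"offset":[0,0,0],"angular":[0,0,-0.01]}]' >/dev/null && $g &&
python3 -m pendant '[{"offset":[0,0,0],"angular":[0,0,-0.01]},{"offset":[0,0,0],"angular":[0,0,-0.01]}]' >/dev/null && $g &&
python3 -m pendant '[{"offset":[0,0,0],"angular":[0,0,-0.01]},{"offset":[0,0,0],"angular":[0,0,-0.01]}]' >/dev/null && $g &&
python3 -m pendant '[{"offset":[0,0,0],"angular":[0,0,-0.01]},{"offset":[0,0,0],"angular":[0,0,-0.01]}]' >/dev/null && $g
```

```text
t8.77 yaw-ang +0.1100 q1-q6 +0.1100 tau6 -0.0035 tau1..5 [ 1.07 -1.15  0.74] F [-2.7 -1.8 10.4] Mz -0.120 gap 22.2 p [525.6  66.7  57.7]
t8.93 yaw-ang +0.1301 q1-q6 +0.1301 tau6 -0.0036 tau1..5 [ 1.07 -1.15  0.74] F [-2.6 -2.  10.4] Mz -0.081 gap 21.9 p [525.6  66.7  57.8]
t9.10 yaw-ang +0.1500 q1-q6 +0.1500 tau6 -0.0035 tau1..5 [ 1.07 -1.14  0.74] F [-2.5 -2.7 10.6] Mz -0.092 gap 22.2 p [525.6  66.6  57.8]
t9.27 yaw-ang +0.1700 q1-q6 +0.1700 tau6 -0.0367 tau1..5 [ 1.1  -1.14  0.74] F [-3.2 -2.4  9.8] Mz -0.200 gap 22.0 p [525.6  66.7  57.7]
```

```bash
g="python3 st.py -1 0.14"
python3 -m pendant '[{"offset":[0,0,0],"angular":[0,0,-0.01]},{"offset":[0,0,0],"angular":[0,0,-0.01]}]' >/dev/null; $g &&
python3 -m pendant '[{"offset":[0,0,0],"angular":[0,0,-0.01]}]' >/dev/null && $g &&
python3 -m pendant '[{"offset":[0,0,0],"angular":[0,0,-0.01]}]' >/dev/null && $g
python3 -m pendant '[{"offset":[0,0,0],"angular":[0,0,0]}]' >/dev/null;  $g
```

```text
t9.43 yaw-ang +0.1899 q1-q6 +0.1899 tau6 -0.0348 tau1..5 [ 1.1  -1.14  0.73] F [-2.9 -2.5  8.7] Mz -0.128 gap 22.1 p [525.6  66.6  57.8]
t9.52 yaw-ang +0.1999 q1-q6 +0.1999 tau6 -0.0350 tau1..5 [ 1.1  -1.14  0.73] F [-2.5 -1.3  9.2] Mz -0.128 gap 21.9 p [525.6  66.6  57.8]
t9.60 yaw-ang +0.2099 q1-q6 +0.2100 tau6 -0.0590 tau1..5 [ 1.12 -1.14  0.73] F [-3.  -2.6  9.8] Mz -0.099 gap 22.0 p [525.6  66.7  57.8]
t9.68 yaw-ang +0.2098 q1-q6 +0.2098 tau6 -0.1779 tau1..5 [ 1.08 -1.14  0.74] F [-2.7 -2.3  9.6] Mz -0.141 gap 21.9 p [525.6  66.6  57.8]
```

```bash
g="python3 st.py -1 0.14"
python3 -m pendant '[{"offset":[0,0,0],"angular":[0,0,-0.01]}]' >/dev/null; $g &&
python3 -m pendant '[{"offset":[0,0,0],"angular":[0,0,-0.01]}]' >/dev/null && $g &&
python3 -m pendant '[{"offset":[0,0,0],"angular":[0,0,-0.01]}]' >/dev/null && $g &&
python3 -m pendant '[{"offset":[0,0,0],"angular":[0,0,-0.01]}]' >/dev/null && $g
python3 -m pendant '[{"offset":[0,0,0],"angular":[0,0,0]}]' >/dev/null;  $g
```

```text
t9.77 yaw-ang +0.2195 q1-q6 +0.2195 tau6 -0.0495 tau1..5 [ 1.15 -1.14  0.73] F [-3.2 -2.6  9.2] Mz -0.181 gap 21.8 p [525.6  66.6  57.8]
t9.85 yaw-ang +0.2296 q1-q6 +0.2296 tau6 -0.1459 tau1..5 [ 1.19 -1.14  0.72] F [-2.3 -2.  10.3] Mz -0.239 gap 22.2 p [525.6  66.6  57.8]
t9.93 yaw-ang +0.2295 q1-q6 +0.2295 tau6 -0.2647 tau1..5 [ 1.15 -1.14  0.72] F [-1.8 -1.7  9.9] Mz -0.245 gap 21.8 p [525.6  66.6  57.8]
```

```bash
g="python3 st.py -1 0.3"
python3 -m pendant '[{"offset":[0,0,0],"angular":[0,0,-0.01]},{"offset":[0,0,0],"angular":[0,0,0]}]' >/dev/null; $g &&
python3 -m pendant '[{"offset":[0,0,0],"angular":[0,0,-0.008]},{"offset":[0,0,0],"angular":[0,0,0]}]' >/dev/null; $g
```

```text
t10.10 yaw-ang +0.2393 q1-q6 +0.2393 tau6 -0.3012 tau1..5 [ 1.17 -1.14  0.72] F [-2.4 -2.4  9.6] Mz -0.223 gap 21.7 p [525.6  66.6  57.8]
t10.10 yaw-ang +0.2393 q1-q6 +0.2393 tau6 -0.3012 tau1..5 [ 1.17 -1.14  0.72] F [-2.4 -2.4  9.6] Mz -0.223 gap 21.7 p [525.6  66.6  57.8]
```

```bash
g="python3 st.py"
python3 -m pendant '[{"offset":[0,0,0],"angular":[0,0,-0.01]},{"offset":[0,0,0],"angular":[0,0,0]}]' >/dev/null; $g
```

```text
t10.27 yaw-ang +0.2493 q1-q6 +0.2493 tau6 -0.3446 tau1..5 [ 1.21 -1.14  0.71] F [-2.5 -1.9  9.9] Mz -0.328 gap 21.7 p [525.6  66.7  57.7]
```

```bash
g="python3 st.py 1 0.05"
python3 -m pendant '[{"offset":[0,0,0],"angular":[0,0,0.03]},{"offset":[0,0,0],"angular":[0,0,0.06]},{"offset":[0,0,0],"angular":[0,0,0.06]},{"offset":[0,0,0],"angular":[0,0,0.06]},{"offset":[0,0,0],"angular":[0,0,0.06]}]' >/dev/null; python3 st.py
python3 -m pendant '[{"offset":[0,0,0],"angular":[0,0,0.06]},{"offset":[0,0,0],"angular":[0,0,0.06]},{"offset":[0,0,0],"angular":[0,0,0.06]},{"offset":[0,0,0],"angular":[0,0,0.03]},{"offset":[0,0,0],"angular":[0,0,0.01]}]' >/dev/null; python3 st.py
python3 -m pendant '[{"offset":[0,0,0],"angular":[0,0,0.01]},{"offset":[0,0,0],"angular":[0,0,0.01]}]' >/dev/null; $g &&
python3 -m pendant '[{"offset":[0,0,0],"angular":[0,0,0.01]},{"offset":[0,0,0],"angular":[0,0,0.01]}]' >/dev/null && $g &&
python3 -m pendant '[{"offset":[0,0,0],"angular":[0,0,0.01]},{"offset":[0,0,0],"angular":[0,0,0.01]}]' >/dev/null && $g &&
python3 -m pendant '[{"offset":[0,0,0],"angular":[0,0,0.01]},{"offset":[0,0,0],"angular":[0,0,0.01]}]' >/dev/null && $g &&
python3 -m pendant '[{"offset":[0,0,0],"angular":[0,0,0.01]},{"offset":[0,0,0],"angular":[0,0,0.01]}]' >/dev/null && $g &&
python3 -m pendant '[{"offset":[0,0,0],"angular":[0,0,0.01]},{"offset":[0,0,0],"angular":[0,0,0.01]}]' >/dev/null && $g
```

```text
t10.68 yaw-ang -0.0228 q1-q6 -0.0228 tau6 -0.4779 tau1..5 [ 0.9  -1.15  0.78] F [-2.3 -2.3  9.8] Mz +0.123 gap 21.8 p [525.6  66.7  57.7]
t11.10 yaw-ang -0.2410 q1-q6 -0.2410 tau6 +0.1463 tau1..5 [ 0.91 -1.16  0.78] F [-2.6 -2.3 10.4] Mz +0.118 gap 22.2 p [525.6  66.6  57.8]
t11.27 yaw-ang -0.2603 q1-q6 -0.2603 tau6 +0.0045 tau1..5 [ 0.9  -1.16  0.78] F [-3.8 -1.4  9.4] Mz +0.097 gap 21.9 p [525.6  66.7  57.8]
t11.43 yaw-ang -0.2803 q1-q6 -0.2802 tau6 +0.0319 tau1..5 [ 0.9  -1.17  0.79] F [-2.8 -2.1  9.4] Mz +0.139 gap 21.8 p [525.6  66.6  57.8]
t11.60 yaw-ang -0.3002 q1-q6 -0.3002 tau6 +0.0310 tau1..5 [ 0.89 -1.17  0.79] F [-2.9 -1.5  9.7] Mz +0.156 gap 22.1 p [525.6  66.7  57.8]
t11.77 yaw-ang -0.3203 q1-q6 -0.3203 tau6 +0.0293 tau1..5 [ 0.89 -1.17  0.79] F [-3.  -2.4  9.3] Mz +0.103 gap 22.2 p [525.6  66.6  57.8]
t11.93 yaw-ang -0.3401 q1-q6 -0.3401 tau6 +0.1172 tau1..5 [ 0.83 -1.17  0.8 ] F [-2.7 -2.8  9.8] Mz +0.189 gap 21.8 p [525.6  66.6  57.7]
```

```bash
g="python3 st.py 1 0.33"
python3 -m pendant '[{"offset":[0,0,0],"angular":[0,0,0.01]},{"offset":[0,0,0],"angular":[0,0,0]}]' >/dev/null; $g && 
python3 -m pendant '[{"offset":[0,0,0],"angular":[0,0,0.008]},{"offset":[0,0,0],"angular":[0,0,0]}]' >/dev/null; $g
```

```text
t12.10 yaw-ang -0.3498 q1-q6 -0.3498 tau6 +0.2746 tau1..5 [ 0.84 -1.17  0.8 ] F [-3.2 -1.5  9.3] Mz +0.142 gap 21.7 p [525.6  66.7  57.8]
t12.27 yaw-ang -0.3577 q1-q6 -0.3577 tau6 +0.3012 tau1..5 [ 0.8  -1.17  0.81] F [-2.1 -2.7 10.2] Mz +0.268 gap 21.9 p [525.6  66.6  57.8]
```

```bash
g="python3 st.py 1 0.34"
python3 -m pendant '[{"offset":[0,0,0],"angular":[0,0,0.01]},{"offset":[0,0,0],"angular":[0,0,0]}]' >/dev/null; $g
```

```text
t12.43 yaw-ang -0.3676 q1-q6 -0.3675 tau6 +0.3513 tau1..5 [ 0.77 -1.17  0.81] F [-3.9 -2.2 10. ] Mz +0.284 gap 22.3 p [525.6  66.7  57.8]
```

```bash
g="python3 st.py -1 0.055"
python3 -m pendant '[{"offset":[0,0,0],"angular":[0,0,-0.03]},{"offset":[0,0,0],"angular":[0,0,-0.06]},{"offset":[0,0,0],"angular":[0,0,-0.06]},{"offset":[0,0,0],"angular":[0,0,-0.06]},{"offset":[0,0,0],"angular":[0,0,-0.06]}]' >/dev/null; python3 st.py
python3 -m pendant '[{"offset":[0,0,0],"angular":[0,0,-0.06]},{"offset":[0,0,0],"angular":[0,0,-0.06]},{"offset":[0,0,0],"angular":[0,0,-0.06]},{"offset":[0,0,0],"angular":[0,0,-0.06]},{"offset":[0,0,0],"angular":[0,0,-0.01]}]' >/dev/null; python3 st.py
python3 -m pendant '[{"offset":[0,0,0],"angular":[0,0,-0.01]},{"offset":[0,0,0],"angular":[0,0,-0.01]}]' >/dev/null; $g &&
python3 -m pendant '[{"offset":[0,0,0],"angular":[0,0,-0.01]},{"offset":[0,0,0],"angular":[0,0,-0.01]}]' >/dev/null && $g &&
python3 -m pendant '[{"offset":[0,0,0],"angular":[0,0,-0.01]},{"offset":[0,0,0],"angular":[0,0,-0.01]}]' >/dev/null && $g &&
python3 -m pendant '[{"offset":[0,0,0],"angular":[0,0,-0.01]},{"offset":[0,0,0],"angular":[0,0,-0.01]}]' >/dev/null && $g &&
python3 -m pendant '[{"offset":[0,0,0],"angular":[0,0,-0.01]},{"offset":[0,0,0],"angular":[0,0,-0.01]}]' >/dev/null && $g &&
python3 -m pendant '[{"offset":[0,0,0],"angular":[0,0,-0.01]},{"offset":[0,0,0],"angular":[0,0,-0.01]}]' >/dev/null && $g
```

```text
t12.85 yaw-ang -0.0955 q1-q6 -0.0955 tau6 +0.4782 tau1..5 [ 1.07 -1.16  0.74] F [-3.3 -2.9  9.9] Mz -0.120 gap 22.3 p [525.6  66.6  57.8]
t13.27 yaw-ang +0.1537 q1-q6 +0.1537 tau6 -0.3177 tau1..5 [ 1.07 -1.15  0.74] F [-3.1 -2.   9.6] Mz -0.079 gap 22.1 p [525.6  66.7  57.8]
t13.43 yaw-ang +0.1721 q1-q6 +0.1721 tau6 -0.0050 tau1..5 [ 1.07 -1.15  0.74] F [-4.  -1.   9.7] Mz -0.120 gap 22.0 p [525.6  66.7  57.7]
t13.60 yaw-ang +0.1920 q1-q6 +0.1920 tau6 -0.0036 tau1..5 [ 1.07 -1.15  0.74] F [-2.4 -2.6 10.1] Mz -0.139 gap 22.0 p [525.6  66.6  57.8]
t13.77 yaw-ang +0.2120 q1-q6 +0.2120 tau6 -0.0036 tau1..5 [ 1.07 -1.15  0.74] F [-3.  -2.3 10.5] Mz -0.115 gap 22.3 p [525.6  66.6  57.8]
t13.93 yaw-ang +0.2320 q1-q6 +0.2320 tau6 -0.0129 tau1..5 [ 1.09 -1.15  0.74] F [-3.2 -2.3 10. ] Mz -0.062 gap 22.0 p [525.6  66.6  57.8]
t14.10 yaw-ang +0.2519 q1-q6 +0.2519 tau6 -0.0309 tau1..5 [ 1.1  -1.15  0.74] F [-2.8 -2.4  9. ] Mz -0.147 gap 21.9 p [525.6  66.6  57.8]
t14.27 yaw-ang +0.2720 q1-q6 +0.2720 tau6 -0.0311 tau1..5 [ 1.1  -1.15  0.73] F [-2.8 -2.3  9.8] Mz -0.113 gap 22.2 p [525.6  66.6  57.8]
```

```bash
g="python3 st.py -1 0.055"
python3 -m pendant '[{"offset":[0,0,0],"angular":[0,0,-0.01]}]' >/dev/null; $g &&
python3 -m pendant '[{"offset":[0,0,0],"angular":[0,0,-0.01]}]' >/dev/null && $g &&
python3 -m pendant '[{"offset":[0,0,0],"angular":[0,0,-0.01]}]' >/dev/null && $g &&
python3 -m pendant '[{"offset":[0,0,0],"angular":[0,0,-0.01]}]' >/dev/null && $g
python3 -m pendant '[{"offset":[0,0,0],"angular":[0,0,-0.01]},{"offset":[0,0,0],"angular":[0,0,0]}]' >/dev/null ; $g
```

```text
t14.35 yaw-ang +0.2819 q1-q6 +0.2819 tau6 -0.0313 tau1..5 [ 1.1  -1.15  0.73] F [-4.1 -2.1  9.9] Mz -0.122 gap 22.0 p [525.6  66.6  57.8]
t14.43 yaw-ang +0.2919 q1-q6 +0.2919 tau6 -0.0315 tau1..5 [ 1.11 -1.15  0.73] F [-1.8 -2.2  9.6] Mz -0.095 gap 21.9 p [525.6  66.7  57.8]
t14.52 yaw-ang +0.3019 q1-q6 +0.3019 tau6 -0.0439 tau1..5 [ 1.12 -1.15  0.74] F [-2.5 -1.5 10.8] Mz -0.133 gap 22.0 p [525.6  66.7  57.8]
t14.60 yaw-ang +0.3119 q1-q6 +0.3119 tau6 -0.0931 tau1..5 [ 1.15 -1.14  0.73] F [-3.2 -1.6  9.6] Mz -0.123 gap 22.6 p [525.6  66.6  57.8]
t14.77 yaw-ang +0.3215 q1-q6 +0.3216 tau6 -0.2514 tau1..5 [ 1.14 -1.14  0.72] F [-2.6 -1.6  9.6] Mz -0.198 gap 22.3 p [525.6  66.6  57.8]
```

```bash
g="python3 st.py -1 0.32"
python3 -m pendant '[{"offset":[0,0,0],"angular":[0,0,-0.01]},{"offset":[0,0,0],"angular":[0,0,-0.007]},{"offset":[0,0,0],"angular":[0,0,0]}]' >/dev/null ; $g &&
python3 -m pendant '[{"offset":[0,0,0],"angular":[0,0,-0.008]},{"offset":[0,0,0],"angular":[0,0,0]}]' >/dev/null ; $g
```

```text
t15.02 yaw-ang +0.3383 q1-q6 +0.3383 tau6 -0.3172 tau1..5 [ 1.2  -1.14  0.71] F [-2.7 -1.6  9.5] Mz -0.277 gap 21.8 p [525.6  66.7  57.8]
t15.18 yaw-ang +0.3461 q1-q6 +0.3462 tau6 -0.3530 tau1..5 [ 1.22 -1.14  0.7 ] F [-2.7 -2.2  9.5] Mz -0.303 gap 21.9 p [525.6  66.6  57.7]
```

```bash
g="python3 st.py 1 0.05"
python3 -m pendant '[{"offset":[0,0,0],"angular":[0,0,0.03]},{"offset":[0,0,0],"angular":[0,0,0.06]},{"offset":[0,0,0],"angular":[0,0,0.06]},{"offset":[0,0,0],"angular":[0,0,0.06]},{"offset":[0,0,0],"angular":[0,0,0.06]}]' >/dev/null; python3 st.py
python3 -m pendant '[{"offset":[0,0,0],"angular":[0,0,0.06]},{"offset":[0,0,0],"angular":[0,0,0.06]},{"offset":[0,0,0],"angular":[0,0,0.06]},{"offset":[0,0,0],"angular":[0,0,0.06]},{"offset":[0,0,0],"angular":[0,0,0.06]}]' >/dev/null; python3 st.py
python3 -m pendant '[{"offset":[0,0,0],"angular":[0,0,0.05]},{"offset":[0,0,0],"angular":[0,0,0.02]},{"offset":[0,0,0],"angular":[0,0,0.01]},{"offset":[0,0,0],"angular":[0,0,0.01]},{"offset":[0,0,0],"angular":[0,0,0.01]}]' >/dev/null; $g &&
python3 -m pendant '[{"offset":[0,0,0],"angular":[0,0,0.01]},{"offset":[0,0,0],"angular":[0,0,0.01]}]' >/dev/null && $g &&
python3 -m pendant '[{"offset":[0,0,0],"angular":[0,0,0.01]},{"offset":[0,0,0],"angular":[0,0,0.01]}]' >/dev/null && $g &&
python3 -m pendant '[{"offset":[0,0,0],"angular":[0,0,0.01]},{"offset":[0,0,0],"angular":[0,0,0.01]}]' >/dev/null && $g &&
python3 -m pendant '[{"offset":[0,0,0],"angular":[0,0,0.01]},{"offset":[0,0,0],"angular":[0,0,0.01]}]' >/dev/null && $g &&
python3 -m pendant '[{"offset":[0,0,0],"angular":[0,0,0.01]},{"offset":[0,0,0],"angular":[0,0,0.01]}]' >/dev/null && $g
```

```text
t15.60 yaw-ang +0.0742 q1-q6 +0.0742 tau6 -0.4780 tau1..5 [ 0.9  -1.15  0.78] F [-3.4 -2.3  9.4] Mz +0.119 gap 22.1 p [525.6  66.7  57.8]
t16.02 yaw-ang -0.2258 q1-q6 -0.2258 tau6 -0.4779 tau1..5 [ 0.9  -1.16  0.79] F [-3.6 -2.8  9.7] Mz +0.092 gap 22.0 p [525.6  66.7  57.8]
t16.43 yaw-ang -0.3233 q1-q6 -0.3233 tau6 +0.0042 tau1..5 [ 0.91 -1.17  0.78] F [-2.7 -1.9 10. ] Mz +0.064 gap 22.0 p [525.6  66.6  57.8]
t16.60 yaw-ang -0.3432 q1-q6 -0.3432 tau6 +0.0485 tau1..5 [ 0.89 -1.17  0.79] F [-2.8 -2.4 10.6] Mz +0.124 gap 21.8 p [525.6  66.7  57.8]
t16.77 yaw-ang -0.3632 q1-q6 -0.3632 tau6 +0.0518 tau1..5 [ 0.88 -1.17  0.79] F [-3.3 -3.2 10.2] Mz +0.174 gap 22.2 p [525.6  66.6  57.8]
```

```bash
g="python3 st.py 1 0.075"
python3 -m pendant '[{"offset":[0,0,0],"angular":[0,0,0.01]}]' >/dev/null; $g &&
python3 -m pendant '[{"offset":[0,0,0],"angular":[0,0,0.01]}]' >/dev/null && $g &&
python3 -m pendant '[{"offset":[0,0,0],"angular":[0,0,0.01]}]' >/dev/null && $g &&
python3 -m pendant '[{"offset":[0,0,0],"angular":[0,0,0.01]}]' >/dev/null && $g &&
python3 -m pendant '[{"offset":[0,0,0],"angular":[0,0,0.01]}]' >/dev/null && $g
python3 -m pendant '[{"offset":[0,0,0],"angular":[0,0,0.01]},{"offset":[0,0,0],"angular":[0,0,0]}]' >/dev/null ; $g
```

```text
t16.85 yaw-ang -0.3732 q1-q6 -0.3732 tau6 +0.0521 tau1..5 [ 0.88 -1.17  0.79] F [-2.5 -2.6  9.7] Mz +0.117 gap 22.2 p [525.6  66.6  57.8]
t16.93 yaw-ang -0.3832 q1-q6 -0.3832 tau6 +0.0525 tau1..5 [ 0.88 -1.17  0.79] F [-3.8 -3.1  9.1] Mz +0.107 gap 21.7 p [525.6  66.6  57.7]
t17.02 yaw-ang -0.3932 q1-q6 -0.3932 tau6 +0.0528 tau1..5 [ 0.88 -1.17  0.79] F [-2.8 -2.2  9.6] Mz +0.126 gap 22.1 p [525.6  66.7  57.8]
t17.10 yaw-ang -0.4032 q1-q6 -0.4032 tau6 +0.0532 tau1..5 [ 0.88 -1.18  0.79] F [-2.4 -1.6  9.7] Mz +0.122 gap 21.9 p [525.6  66.7  57.8]
t17.18 yaw-ang -0.4132 q1-q6 -0.4132 tau6 +0.0535 tau1..5 [ 0.88 -1.18  0.79] F [-2.6 -2.1  9.7] Mz +0.140 gap 22.2 p [525.6  66.6  57.8]
t17.35 yaw-ang -0.4231 q1-q6 -0.4231 tau6 +0.1959 tau1..5 [ 0.9  -1.18  0.79] F [-2.2 -2.3 10. ] Mz +0.127 gap 21.9 p [525.6  66.6  57.8]
```

```bash
g="python3 st.py 1 0.075"
python3 -m pendant '[{"offset":[0,0,0],"angular":[0,0,0.01]},{"offset":[0,0,0],"angular":[0,0,0.01]}]' >/dev/null; $g &&
python3 -m pendant '[{"offset":[0,0,0],"angular":[0,0,0.01]}]' >/dev/null && $g &&
python3 -m pendant '[{"offset":[0,0,0],"angular":[0,0,0.01]}]' >/dev/null && $g
python3 - <<'E'
from h import *
im=cams.get_image("wrist")[:,:,::-1];cv2.imwrite("pics/k3.png",im[180:420,200:480].repeat(2,0).repeat(2,1))
E
python3 st.py
```

```text
t17.52 yaw-ang -0.4429 q1-q6 -0.4429 tau6 +0.1623 tau1..5 [ 0.79 -1.18  0.8 ] F [-3.4 -1.9  9.9] Mz +0.244 gap 22.0 p [525.6  66.7  57.8]
t17.57 yaw-ang -0.4432 q1-q6 -0.4432 tau6 +0.2724 tau1..5 [ 0.82 -1.18  0.8 ] F [-2.4 -2.1  9.7] Mz +0.227 gap 22.1 p [525.6  66.7  57.8]
```

View pics/k3.png

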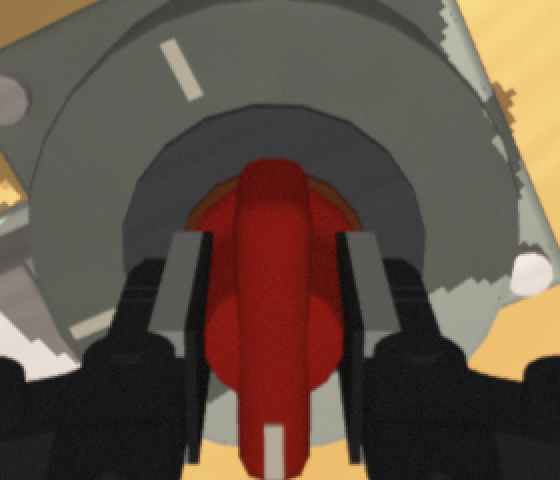

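```bash
g="python3 st.py 1 0.345"
python3 -m pendant '[{"offset":[0,0,0],"angular":[0,0,0.01]},{"offset":[0,0,0],"angular":[0,0,0.006]},{"offset":[0,0,0],"angular":[0,0,0]}]' >/dev/null; $g && 
python3 -m pendant '[{"offset":[0,0,0],"angular":[0,0,0.006]},{"offset":[0,0,0],"angular":[0,0,0]}]' >/dev/null; $g
```

```text
t17.82 yaw-ang -0.4584 q1-q6 -0.4584 tau6 +0.3385 tau1..5 [ 0.77 -1.18  0.81] F [-3.  -3.1  8.9] Mz +0.332 gap 21.7 p [525.6  66.7  57.8]
t17.98 yaw-ang -0.4643 q1-q6 -0.4643 tau6 +0.3627 tau1..5 [ 0.75 -1.18  0.82] F [-1.8 -2.5  9.4] Mz +0.311 gap 22.1 p [525.6  66.7  57.8]
```

```bash
g="python3 st.py -1 0.055"
python3 -m pendant '[{"offset":[0,0,0],"angular":[0,0,-0.03]},{"offset":[0,0,0],"angular":[0,0,-0.06]},{"offset":[0,0,0],"angular":[0,0,-0.06]},{"offset":[0,0,0],"angular":[0,0,-0.06]},{"offset":[0,0,0],"angular":[0,0,-0.06]}]' >/dev/null; python3 st.py
python3 -m pendant '[{"offset":[0,0,0],"angular":[0,0,-0.06]},{"offset":[0,0,0],"angular":[0,0,-0.06]},{"offset":[0,0,0],"angular":[0,0,-0.06]},{"offset":[0,0,0],"angular":[0,0,-0.06]},{"offset":[0,0,0],"angular":[0,0,-0.06]}]' >/dev/null; python3 st.py
python3 -m pendant '[{"offset":[0,0,0],"angular":[0,0,-0.06]},{"offset":[0,0,0],"angular":[0,0,-0.06]},{"offset":[0,0,0],"angular":[0,0,-0.03]},{"offset":[0,0,0],"angular":[0,0,-0.01]},{"offset":[0,0,0],"angular":[0,0,-0.01]}]' >/dev/null; python3 st.py
python3 -m pendant '[{"offset":[0,0,0],"angular":[0,0,-0.01]},{"offset":[0,0,0],"angular":[0,0,-0.01]}]' >/dev/null; $g &&
python3 -m pendant '[{"offset":[0,0,0],"angular":[0,0,-0.01]},{"offset":[0,0,0],"angular":[0,0,-0.01]}]' >/dev/null && $g &&
python3 -m pendant '[{"offset":[0,0,0],"angular":[0,0,-0.01]},{"offset":[0,0,0],"angular":[0,0,-0.01]}]' >/dev/null && $g &&
python3 -m pendant '[{"offset":[0,0,0],"angular":[0,0,-0.01]},{"offset":[0,0,0],"angular":[0,0,-0.01]}]' >/dev/null && $g &&
python3 -m pendant '[{"offset":[0,0,0],"angular":[0,0,-0.01]},{"offset":[0,0,0],"angular":[0,0,-0.01]}]' >/dev/null && $g &&
python3 -m pendant '[{"offset":[0,0,0],"angular":[0,0,-0.01]},{"offset":[0,0,0],"angular":[0,0,-0.01]}]' >/dev/null && $g &&
python3 -m pendant '[{"offset":[0,0,0],"angular":[0,0,-0.01]},{"offset":[0,0,0],"angular":[0,0,-0.01]}]' >/dev/null && $g &&
python3 -m pendant '[{"offset":[0,0,0],"angular":[0,0,-0.01]},{"offset":[0,0,0],"angular":[0,0,-0.01]}]' >/dev/null && $g
```

```text
t18.40 yaw-ang -0.1925 q1-q6 -0.1925 tau6 +0.4783 tau1..5 [ 1.07 -1.16  0.74] F [-2.9 -2.8 10.3] Mz -0.137 gap 22.2 p [525.6  66.6  57.8]
t18.82 yaw-ang +0.1074 q1-q6 +0.1074 tau6 +0.4782 tau1..5 [ 1.07 -1.15  0.74] F [-2.5 -2.1  9.6] Mz -0.118 gap 21.8 p [525.6  66.6  57.8]
t19.23 yaw-ang +0.2751 q1-q6 +0.2751 tau6 -0.0156 tau1..5 [ 1.07 -1.15  0.74] F [-1.8 -2.   9.3] Mz -0.154 gap 22.1 p [525.6  66.7  57.8]
t19.40 yaw-ang +0.2950 q1-q6 +0.2950 tau6 -0.0036 tau1..5 [ 1.08 -1.15  0.73] F [-3.  -1.8  9.5] Mz -0.115 gap 22.0 p [525.6  66.6  57.7]
t19.57 yaw-ang +0.3150 q1-q6 +0.3150 tau6 -0.0036 tau1..5 [ 1.08 -1.15  0.73] F [-3.2 -2.6  9.7] Mz -0.117 gap 22.0 p [525.6  66.6  57.7]
t19.73 yaw-ang +0.3350 q1-q6 +0.3351 tau6 -0.0036 tau1..5 [ 1.08 -1.15  0.73] F [-2.6 -2.2  9.6] Mz -0.087 gap 22.0 p [525.6  66.7  57.8]
t19.90 yaw-ang +0.3550 q1-q6 +0.3551 tau6 -0.0036 tau1..5 [ 1.08 -1.15  0.73] F [-2.1 -1.8  9.8] Mz -0.054 gap 22.3 p [525.6  66.7  57.8]
t20.07 yaw-ang +0.3750 q1-q6 +0.3750 tau6 -0.0036 tau1..5 [ 1.08 -1.15  0.73] F [-2.4 -1.4  9.8] Mz -0.079 gap 21.8 p [525.6  66.7  57.8]
t20.23 yaw-ang +0.3950 q1-q6 +0.3950 tau6 -0.0036 tau1..5 [ 1.08 -1.15  0.73] F [-2.4 -1.9  9.7] Mz -0.144 gap 22.1 p [525.6  66.6  57.8]
t20.40 yaw-ang +0.4150 q1-q6 +0.4150 tau6 -0.0036 tau1..5 [ 1.08 -1.14  0.73] F [-4.3 -2.4  9.7] Mz -0.110 gap 21.7 p [525.6  66.7  57.8]
t20.57 yaw-ang +0.4350 q1-q6 +0.4350 tau6 -0.0036 tau1..5 [ 1.09 -1.14  0.73] F [-2.8 -2.2 10.5] Mz -0.100 gap 22.1 p [525.6  66.7  57.8]
```

```bash
g="python3 st.py -1 -0.08"
python3 -m pendant '[{"offset":[0,0,0],"angular":[0,0,-0.02]},{"offset":[0,0,0],"angular":[0,0,-0.02]}]' >/dev/null; $g &&
python3 -m pendant '[{"offset":[0,0,0],"angular":[0,0,-0.02]},{"offset":[0,0,0],"angular":[0,0,-0.02]}]' >/dev/null && $g &&
python3 -m pendant '[{"offset":[0,0,0],"angular":[0,0,-0.02]},{"offset":[0,0,0],"angular":[0,0,-0.02]}]' >/dev/null && $g &&
python3 -m pendant '[{"offset":[0,0,0],"angular":[0,0,-0.02]},{"offset":[0,0,0],"angular":[0,0,-0.02]}]' >/dev/null && $g &&
python3 -m pendant '[{"offset":[0,0,0],"angular":[0,0,-0.02]},{"offset":[0,0,0],"angular":[0,0,-0.02]}]' >/dev/null && $g &&
python3 -m pendant '[{"offset":[0,0,0],"angular":[0,0,-0.02]},{"offset":[0,0,0],"angular":[0,0,-0.02]}]' >/dev/null && $g &&
python3 -m pendant '[{"offset":[0,0,0],"angular":[0,0,-0.02]},{"offset":[0,0,0],"angular":[0,0,-0.02]}]' >/dev/null && $g &&
python3 -m pendant '[{"offset":[0,0,0],"angular":[0,0,-0.02]},{"offset":[0,0,0],"angular":[0,0,-0.02]}]' >/dev/null && $g &&
python3 -m pendant '[{"offset":[0,0,0],"angular":[0,0,-0.02]},{"offset":[0,0,0],"angular":[0,0,-0.02]}]' >/dev/null && $g &&
python3 -m pendant '[{"offset":[0,0,0],"angular":[0,0,-0.02]},{"offset":[0,0,0],"angular":[0,0,-0.02]}]' >/dev/null && $g &&
python3 -m pendant '[{"offset":[0,0,0],"angular":[0,0,-0.02]},{"offset":[0,0,0],"angular":[0,0,-0.02]}]' >/dev/null && $g &&
python3 -m pendant '[{"offset":[0,0,0],"angular":[0,0,-0.02]},{"offset":[0,0,0],"angular":[0,0,-0.02]}]' >/dev/null && $g &&
python3 -m pendant '[{"offset":[0,0,0],"angular":[0,0,-0.02]},{"offset":[0,0,0],"angular":[0,0,-0.02]}]' >/dev/null && $g
```

```text
t20.73 yaw-ang +0.4754 q1-q6 +0.4754 tau6 +0.0983 tau1..5 [ 1.09 -1.14  0.73] F [-2.9 -1.6 10.5] Mz -0.103 gap 21.9 p [525.6  66.6  57.8]
t20.90 yaw-ang +0.5155 q1-q6 +0.5155 tau6 +0.0927 tau1..5 [ 1.09 -1.14  0.73] F [-2.7 -2.7  9.8] Mz -0.099 gap 22.1 p [525.6  66.7  57.7]
t21.07 yaw-ang +0.5555 q1-q6 +0.5555 tau6 +0.0927 tau1..5 [ 1.1  -1.14  0.73] F [-3.2 -2.5 10. ] Mz -0.066 gap 21.9 p [525.6  66.6  57.8]
t21.23 yaw-ang +0.5955 q1-q6 +0.5955 tau6 +0.0927 tau1..5 [ 1.1  -1.14  0.73] F [-3.3 -3.1  9.6] Mz -0.093 gap 22.0 p [525.6  66.7  57.8]
t21.40 yaw-ang +0.6355 q1-q6 +0.6355 tau6 +0.0927 tau1..5 [ 1.1  -1.14  0.73] F [-3.  -2.9  9.5] Mz -0.111 gap 22.0 p [525.6  66.7  57.7]
t21.57 yaw-ang +0.6755 q1-q6 +0.6755 tau6 +0.0926 tau1..5 [ 1.11 -1.14  0.73] F [-3.  -2.6 10.2] Mz -0.086 gap 21.8 p [525.6  66.7  57.8]
t21.73 yaw-ang +0.7155 q1-q6 +0.7155 tau6 +0.0926 tau1..5 [ 1.11 -1.14  0.73] F [-2.4 -1.7 10.3] Mz -0.127 gap 22.0 p [525.6  66.7  57.8]
t21.90 yaw-ang +0.7555 q1-q6 +0.7555 tau6 +0.0926 tau1..5 [ 1.11 -1.14  0.73] F [-3.  -2.2  9.9] Mz -0.103 gap 21.9 p [525.6  66.7  57.7]
t22.07 yaw-ang +0.7955 q1-q6 +0.7955 tau6 +0.0927 tau1..5 [ 1.11 -1.14  0.72] F [-3.2 -2.7 10.2] Mz -0.093 gap 22.0 p [525.6  66.7  57.8]
t22.23 yaw-ang +0.8355 q1-q6 +0.8355 tau6 +0.0927 tau1..5 [ 1.12 -1.14  0.72] F [-2.6 -2.1 10. ] Mz -0.073 gap 22.0 p [525.6  66.6  57.7]
t22.40 yaw-ang +0.8755 q1-q6 +0.8755 tau6 +0.0927 tau1..5 [ 1.12 -1.14  0.72] F [-2.7 -1.8 11.2] Mz -0.096 gap 21.7 p [525.6  66.6  57.8]
t22.57 yaw-ang +0.9155 q1-q6 +0.9155 tau6 +0.0926 tau1..5 [ 1.13 -1.14  0.72] F [-2.1 -2.4 10.3] Mz -0.063 gap 21.9 p [525.6  66.6  57.8]
t22.73 yaw-ang +0.9554 q1-q6 +0.9555 tau6 +0.0926 tau1..5 [ 1.13 -1.14  0.72] F [-3.1 -2.   9.7] Mz -0.144 gap 21.8 p [525.6  66.6  57.8]
```

```bash
python3 -m pendant '[{"offset":[0,0,0],"angular":[0,0,-0.02]},{"offset":[0,0,0],"angular":[0,0,-0.02]},{"offset":[0,0,0],"angular":[0,0,-0.02]},{"offset":[0,0,0],"angular":[0,0,0.01]},{"offset":[0,0,0],"angular":[0,0,0]}]' >/dev/null; python3 st.py
python3 -m pendant '[{"offset":[0,0,0],"angular":[0,0,0]},{"offset":[0,0,0],"angular":[0,0,0]},{"offset":[0,0,0],"angular":[0,0,0]},{"offset":[0,0,0],"angular":[0,0,0]}]' 70 60; python3 st.py
python3 -m pendant '[{"offset":[0,0,-20],"angular":[0,0,0]},{"offset":[0,0,-30],"angular":[0,0,0]},{"offset":[0,0,-35],"angular":[0,0,0]},{"offset":[0,0,-35],"angular":[0,0,0]},{"offset":[0,0,0],"angular":[0,0,0]}]' 80 60
python3 - <<'E'
from h import *
p,M,s=tcp();print(p,yaw(M))
m=cams.camera_model("wrist");im=cams.get_image("wrist")[:,:,::-1]
np.savez("w3.npz",**m);cv2.imwrite("pics/w3.png",im)
p,M,s=tcp();print(p,yaw(M),s["joint_torque"][5])
E
```

```text
t23.15 yaw-ang +1.0047 q1-q6 +1.0047 tau6 +0.1142 tau1..5 [ 1.   -1.14  0.75] F [-2.2 -2.4 10.6] Mz +0.095 gap 22.2 p [525.6  66.6  57.8]
time: 23.48
tcp_pos: [525.0, 67.6, 56.2]
eef_rot: [1.193, -2.906, -0.0]
wrist_force: [-0.1, 0.2, 0.5]
finger_gap: 69.2
t23.48 yaw-ang +1.0053 q1-q6 +1.0053 tau6 +0.0001 tau1..5 [-0.02 -0.01  0.  ] F [-0.1  0.2  0.5] Mz +0.041 gap 69.2 p [525.   67.6  56.2]
time: 23.9
tcp_pos: [529.1, 67.6, 182.8]
eef_rot: [-1.19, 2.897, -0.006]
wrist_force: [1.7, -0.2, 0.2]
finger_gap: 79.9
[529.08792492  67.61028554 182.75299915] -2.3620691992532854
[527.93703946  67.55920773 179.97681316] -2.3621865820953816 -5.151976210981957e-05
```

View pics/w3.png

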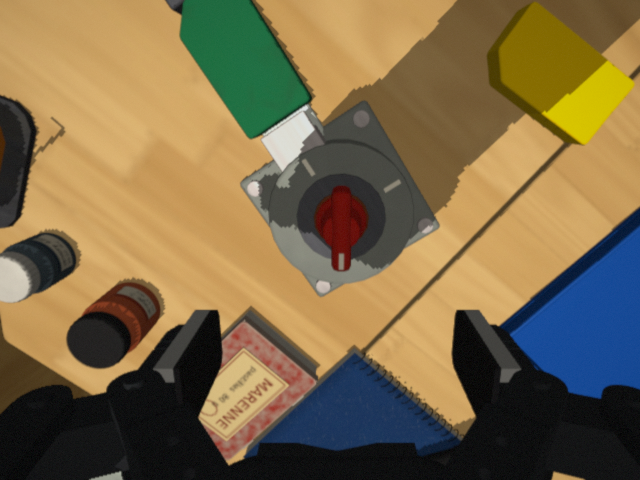

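The knob stands open: the bar is turned about 57° from the dial mark and still along the jaws. Going over the block.

Run:
```python
from h import *
plan((498,-51,165),0.565,5)
```

```text
([20.9, -12.6, 2.9], -0.113)
([22.2, -10.2, 3.0], -0.113)
([23.3, -7.6, 2.9], -0.113)
([24.0, -5.0, 3.0], -0.113)
([24.3, -2.2, 2.9], -0.113)
end [498.  -50.9 165. ] -102.97165473599708
```

```bash
python3 -m pendant '[{"offset":[20.9,-12.6,3],"angular":[0,0,-0.113]},{"offset":[22.2,-10.2,3],"angular":[0,0,-0.113]},{"offset":[23.3,-7.6,3],"angular":[0,0,-0.113]},{"offset":[24,-5,3],"angular":[0,0,-0.113]},{"offset":[24.3,-2.2,3],"angular":[0,0,-0.113]}]' 80 60 >/dev/null
python3 -m pendant '[{"offset":[0,0,0],"angular":[0,0,0]},{"offset":[0,0,0],"angular":[0,0,0]},{"offset":[0,0,0],"angular":[0,0,0]}]'
python3 - <<'E'
from h import *
m=cams.camera_model("wrist");im=cams.get_image("wrist")[:,:,::-1]
np.savez("w4.npz",**m);cv2.imwrite("pics/w4.png",im)
p,M,s=tcp();print(p,yaw(M))
q=np.array([498,-51,34.]);ax=np.array([np.cos(-.226),np.sin(-.226),0]);ay=np.array([-ax[1],ax[0],0])
for a in(-1,1):
  for b in (-1,1): print(a,b,w2px(m,q+25*a*ax+45*b*ay))
E
```

```text
time: 24.62
tcp_pos: [494.6, -50.6, 160.6]
eef_rot: [1.954, -2.459, -0.002]
wrist_force: [0.4, 0.2, 1.0]
finger_gap: 80.0
[494.80691764 -50.35463882 160.78991342] -1.7977283468701413
-1 -1 [371.81174261 159.19663764]
-1 1 [368.96535785 292.05509721]
1 -1 [291.68988889 159.38295727]
1 1 [295.97954889 292.23968775]
```

View pics/w4.png

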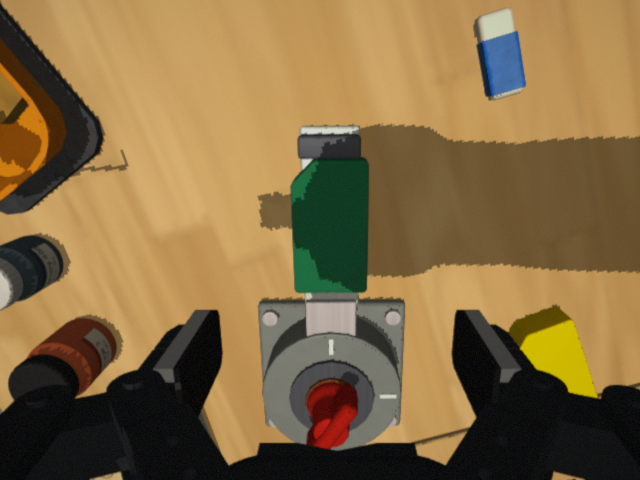

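The block matches its prediction within 2 px, with both long sides clear. Descending.

```bash
python3 -m pendant '[{"offset":[0,-3.8,25],"angular":[0,0,0]},{"offset":[0,0,30],"angular":[0,0,0]},{"offset":[0,0,30],"angular":[0,0,0]},{"offset":[0,0,25],"angular":[0,0,0]},{"offset":[0,0,15],"angular":[0,0,0]}]' 80 60 >/dev/null
python3 -m pendant '[{"offset":[0,0,10],"angular":[0,0,0]},{"offset":[0,0,8],"angular":[0,0,0]},{"offset":[0,0,8],"angular":[0,0,0]},{"offset":[0,0,0],"angular":[0,0,0]},{"offset":[0,0,0],"angular":[0,0,0]}]'
python3 - <<'E'
from h import *
m=cams.camera_model("wrist");im=cams.get_image("wrist")[:,:,::-1];cv2.imwrite("pics/w5.png",im)
im=cams.get_image("side")[:,:,::-1];cv2.imwrite("pics/s5.png",cv2.resize(im[180:350,230:400],None,fx=3.5,fy=3.5))
p,M,s=tcp();print(p,yaw(M),s["wrist_force"])
E
```

```text
time: 25.5
tcp_pos: [499.0, -51.8, 10.5]
eef_rot: [-1.956, 2.458, -0.0]
wrist_force: [-0.1, 0.7, 0.9]
finger_gap: 79.8
[499.41378965 -52.06702279  11.07664125] -1.7973973249200568 [ 0.15926401 -0.591437   -0.4545009 ]
```

View pics/w5.png

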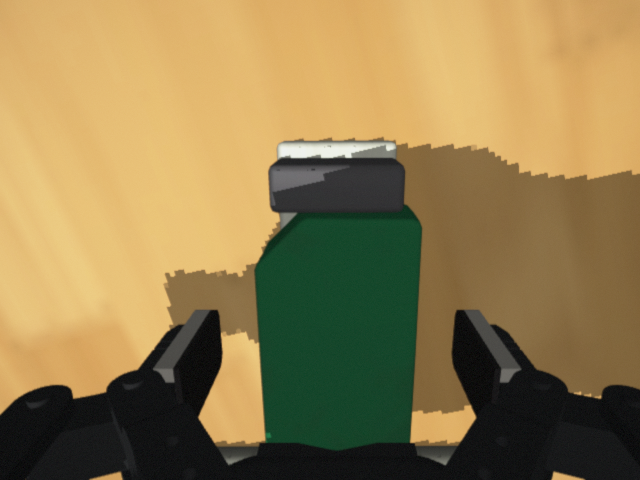

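View pics/s5.png

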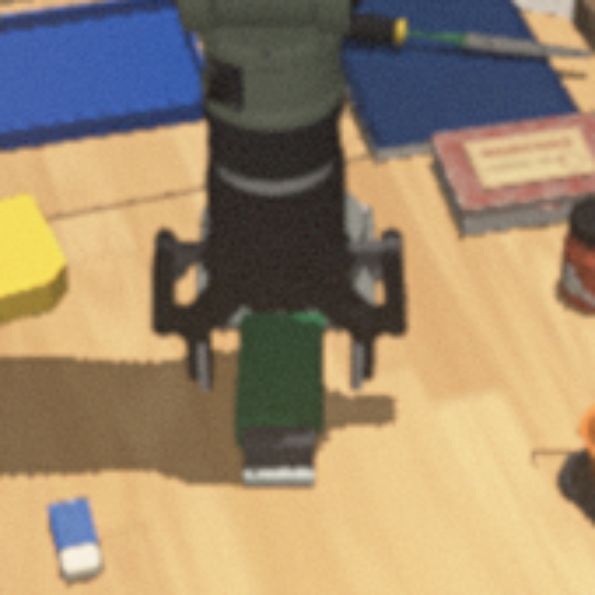

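```bash
python3 -m pendant '[{"offset":[0,0,3],"angular":[0,0,0]},{"offset":[0,0,0],"angular":[0,0,0]},{"offset":[0,0,0],"angular":[0,0,0]},{"offset":[0,0,0],"angular":[0,0,0]},{"offset":[0,0,0],"angular":[0,0,0]}]' 40 45
python3 -m pendant '[{"offset":[0,0,0],"angular":[0,0,0]},{"offset":[0,0,0],"angular":[0,0,0]}]'; python3 st.py
```

```text
time: 26.02
tcp_pos: [499.0, -52.1, 7.7]
eef_rot: [-1.956, 2.458, -0.001]
wrist_force: [0.4, -0.2, 3.6]
finger_gap: 49.5
time: 26.18
tcp_pos: [499.0, -52.1, 7.7]
eef_rot: [-1.956, 2.458, -0.001]
wrist_force: [-0.9, 0.6, 5.5]
finger_gap: 48.9
t26.18 yaw-ang +1.5701 q1-q6 +1.5701 tau6 -0.0050 tau1..5 [ 0.02 -0.35  0.04] F [-0.9  0.6  5.5] Mz +0.027 gap 48.9 p [499.  -52.1   7.7]
```

Gripped at 49 mm. Lifting slowly and checking.

```bash
python3 -m pendant '[{"offset":[0,0,-4],"angular":[0,0,0]},{"offset":[0,0,-6],"angular":[0,0,0]},{"offset":[0,0,-8],"angular":[0,0,0]},{"offset":[0,0,-10],"angular":[0,0,0]},{"offset":[0,0,-10],"angular":[0,0,0]}]'
python3 -m pendant '[{"offset":[0,0,-15],"angular":[0,0,0]},{"offset":[0,0,-15],"angular":[0,0,0]},{"offset":[0,0,-15],"angular":[0,0,0]},{"offset":[0,0,-10],"angular":[0,0,0]},{"offset":[0,0,0],"angular":[0,0,0]}]'
python3 -m pendant '[{"offset":[0,0,0],"angular":[0,0,0]},{"offset":[0,0,0],"angular":[0,0,0]}]'
python3 - <<'E'
from h import *
im=cams.get_image("side")[:,:,::-1];cv2.imwrite("pics/s6.png",cv2.resize(im[150:350,200:400],None,fx=3,fy=3))
im=cams.get_image("top")[:,:,::-1];cv2.imwrite("pics/t6.png",im)
p,M,s=tcp();print(p,yaw(M),s["wrist_force"],s["finger_gap"])
E
```

```text
time: 26.6
tcp_pos: [498.6, -51.9, 46.3]
eef_rot: [1.956, -2.458, -0.0]
wrist_force: [-1.0, -0.1, -1.4]
finger_gap: 49.4
time: 27.02
tcp_pos: [500.4, -52.3, 103.0]
eef_rot: [-1.954, 2.456, -0.006]
wrist_force: [0.5, -0.5, -0.6]
finger_gap: 49.3
time: 27.18
tcp_pos: [498.2, -51.8, 99.9]
eef_rot: [1.956, -2.458, -0.001]
wrist_force: [-1.2, -0.4, -1.6]
finger_gap: 49.2
[497.86736381 -51.72389689  99.43497894] -1.7974318255752555 [ 0.46521331 -0.70302949 -1.63663227] 49.45449024057913
```

View pics/s6.png

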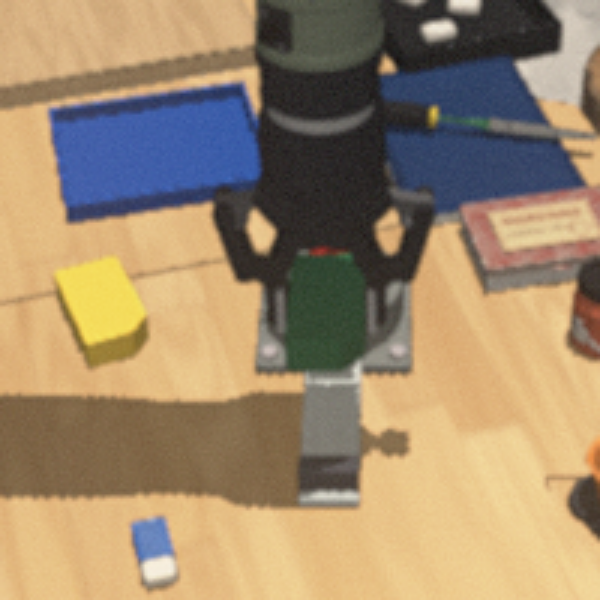

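View pics/t6.png

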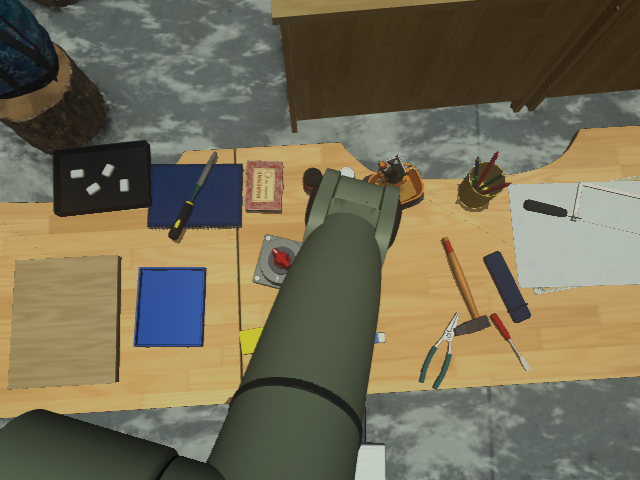

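The block is lifted clear and held level. Next, locate the tray from its rim corners in the top view.

Run:
```python
from h import *
im=cv2.imread("pics/t6.png");cv2.imwrite("pics/tr.png",cv2.resize(im[255:360,120:220],None,fx=5,fy=5,interpolation=cv2.INTER_CUBIC))
```

```text
(no output)
```

View pics/tr.png

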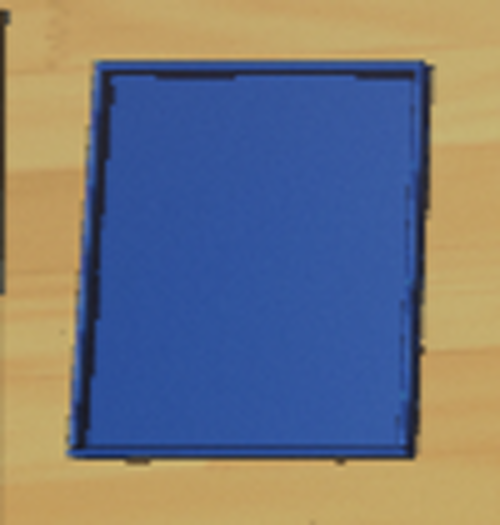

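Run:
```python
from h import *
m=cams.camera_model("top")
c=[(97,62),(427,64),(411,457),(70,455)]
P=np.array([px2w(m,119.6+x/5,254.6+y/5,18)[:2] for x,y in c]);print(P.round(1),P.mean(0).round(1))
print([np.linalg.norm(P[i]-P[i-1]).round(1) for i in range(4)], np.degrees(np.arctan2(*(P[0]-P[3])[::-1])))
t=P.mean(0);plan((t[0],t[1],125),0.226+0.0,10)
```

```text
[[508.5 380.6]
 [510.9 236.6]
 [342.4 232.1]
 [339.9 376.5]] [425.4 306.5]
[np.float64(168.6), np.float64(144.1), np.float64(168.6), np.float64(144.4)] 1.4026933912202597
([-33.0, 15.0, -3.0], -0.023)
([-34.0, 14.0, -2.0], -0.023)
([-34.0, 14.0, -3.0], -0.023)
([-34.0, 13.0, -2.0], -0.023)
([-35.0, 12.0, -3.0], -0.023)
([-35.0, 11.0, -2.0], -0.023)
([-35.0, 10.0, -3.0], -0.023)
([-35.0, 10.0, -2.0], -0.023)
([-35.0, 9.0, -3.0], -0.023)
([-36.0, 8.0, -2.0], -0.023)
end [425.1 306.6 124.7] -89.80724659238243
```

The tray measures 168.6 × 144 mm with its centre at (425.4, 306.5), as expected. Carrying the block over.

```bash
python3 -m pendant '[{"offset":[-10,4,-15],"angular":[0,0,0]},{"offset":[-23,11,-10],"angular":[0,0,-0.023]},{"offset":[-34,14,0],"angular":[0,0,-0.023]},{"offset":[-34,14,0],"angular":[0,0,-0.023]},{"offset":[-34,13,0],"angular":[0,0,-0.023]}]'
python3 -m pendant '[{"offset":[-35,12,0],"angular":[0,0,-0.023]},{"offset":[-35,11,0],"angular":[0,0,-0.023]},{"offset":[-35,10,0],"angular":[0,0,-0.023]},{"offset":[-35,10,0],"angular":[0,0,-0.023]},{"offset":[-35,9,0],"angular":[0,0,-0.023]}]'
python3 -m pendant '[{"offset":[-22,5,0],"angular":[0,0,-0.023]},{"offset":[-14,3,0],"angular":[0,0,-0.02]},{"offset":[0,0,0],"angular":[0,0,0]},{"offset":[0,0,0],"angular":[0,0,0]},{"offset":[0,0,0],"angular":[0,0,0]}]'
python3 - <<'E'
from h import *
m=cams.camera_model("wrist");im=cams.get_image("wrist")[:,:,::-1];cv2.imwrite("pics/w7.png",im)
p,M,s=tcp();print(p,yaw(M),s["wrist_force"],s["finger_gap"]);plan((425.4,306.5,60),0,3)
E
```

```text
time: 27.7
tcp_pos: [468.6, 92.4, 124.7]
eef_rot: [2.066, -2.365, -0.001]
wrist_force: [-0.5, 0.9, -0.4]
finger_gap: 49.3
time: 28.12
tcp_pos: [431.9, 271.8, 124.5]
eef_rot: [2.2, -2.241, -0.001]
wrist_force: [1.6, 0.2, -1.0]
finger_gap: 49.3
time: 28.53
tcp_pos: [425.2, 305.5, 124.6]
eef_rot: [2.245, -2.195, -0.0]
wrist_force: [0.1, -0.1, -1.7]
finger_gap: 49.0
[425.41724651 305.33344381 124.79726862] -1.548746351144931 [-0.26058321 -0.30903372 -0.5236869 ] 49.662656028319496
([-0.4, -0.0, 21.6], 0.0)
([-0.4, -0.0, 21.6], 0.0)
([-0.4, -0.1, 21.6], 0.0)
end [425.4 306.5  60. ] -88.73662945689074
```

View pics/w7.png

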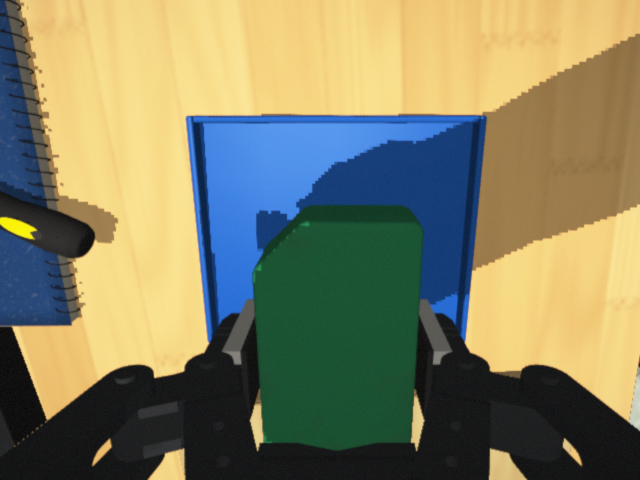

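Well centred. Lowering.

```bash
python3 -m pendant '[{"offset":[-1.2,0,20],"angular":[0,0,0]},{"offset":[0,0,25],"angular":[0,0,0]},{"offset":[0,0,25],"angular":[0,0,0]},{"offset":[0,0,20],"angular":[0,0,0]},{"offset":[0,0,12],"angular":[0,0,0]}]'
python3 -m pendant '[{"offset":[0,0,8],"angular":[0,0,0]},{"offset":[0,0,6],"angular":[0,0,0]},{"offset":[0,0,3],"angular":[0,0,0]},{"offset":[0,0,0],"angular":[0,0,0]},{"offset":[0,0,0],"angular":[0,0,0]}]'
python3 -m pendant '[{"offset":[0,0,1],"angular":[0,0,0]},{"offset":[0,0,0],"angular":[0,0,0]}]'
python3 -m pendant '[{"offset":[0,0,1],"angular":[0,0,0]},{"offset":[0,0,0],"angular":[0,0,0]}]'; python3 st.py
```

```text
time: 29.0
tcp_pos: [424.6, 305.6, 21.1]
eef_rot: [2.243, -2.196, -0.001]
wrist_force: [-0.6, -0.2, -0.2]
finger_gap: 49.4
time: 29.42
tcp_pos: [426.1, 307.6, 6.8]
eef_rot: [-2.246, 2.195, -0.0]
wrist_force: [0.1, -0.4, -1.7]
finger_gap: 49.7
time: 29.58
tcp_pos: [426.0, 307.9, 5.9]
eef_rot: [-2.247, 2.194, -0.001]
wrist_force: [0.6, 0.3, -1.0]
finger_gap: 49.3
time: 29.75
tcp_pos: [425.6, 307.7, 4.5]
eef_rot: [-2.247, 2.195, -0.0]
wrist_force: [0.6, -0.4, -1.8]
finger_gap: 49.7
t29.75 yaw-ang +1.8203 q1-q6 +1.8203 tau6 -0.0000 tau1..5 [-0.03 -0.06  0.  ] F [ 0.6 -0.4 -1.8] Mz -0.026 gap 49.7 p [425.6 307.7   4.5]
```

```bash
python3 -m pendant '[{"offset":[0,0,1],"angular":[0,0,0]},{"offset":[0,0,0],"angular":[0,0,0]}]'|tail -2
python3 -m pendant '[{"offset":[0,0,1],"angular":[0,0,0]},{"offset":[0,0,0],"angular":[0,0,0]}]'|tail -2
python3 -m pendant '[{"offset":[0,0,0.7],"angular":[0,0,0]},{"offset":[0,0,0],"angular":[0,0,0]}]'|tail -2; python3 st.py
```

```text
wrist_force: [-0.6, 0.2, -1.2]
finger_gap: 49.3
wrist_force: [0.8, 0.5, -1.2]
finger_gap: 48.9
wrist_force: [-1.4, -0.6, 1.3]
finger_gap: 49.2
t30.25 yaw-ang +1.8203 q1-q6 +1.8203 tau6 -0.0012 tau1..5 [-0.09 -0.32  0.  ] F [-1.4 -0.6  1.3] Mz -0.016 gap 49.2 p [425.5 307.6   1.7]
```

Contact felt at TCP z 1.7 as predicted (force −1.4 → +1.3 N). Releasing and retreating.

```bash
python3 -m pendant '[{"offset":[0,0,0.3],"angular":[0,0,0]},{"offset":[0,0,0],"angular":[0,0,0]}]'|tail -2
python3 -m pendant '[{"offset":[0,0,0],"angular":[0,0,0]},{"offset":[0,0,0],"angular":[0,0,0]},{"offset":[0,0,0],"angular":[0,0,0]},{"offset":[0,0,0],"angular":[0,0,0]}]' 72 45
python3 -m pendant '[{"offset":[0,0,-10],"angular":[0,0,0]},{"offset":[0,0,-20],"angular":[0,0,0]},{"offset":[0,0,-30],"angular":[0,0,0]},{"offset":[0,0,-40],"angular":[0,0,0]},{"offset":[0,0,-40],"angular":[0,0,0]}]'
python3 -m pendant '[{"offset":[0,0,-40],"angular":[0,0,0]},{"offset":[30,0,-20],"angular":[0,0,0]},{"offset":[0,0,0],"angular":[0,0,0]},{"offset":[0,0,0],"angular":[0,0,0]}]'
python3 - <<'E'
from h import *
m=cams.camera_model("wrist");im=cams.get_image("wrist")[:,:,::-1];cv2.imwrite("pics/w8.png",im);np.savez("w8.npz",**m)
im=cams.get_image("side")[:,:,::-1];cv2.imwrite("pics/s8.png",im)
im=cams.get_image("top")[:,:,::-1];cv2.imwrite("pics/t8.png",im)
E
python3 st.py
```

```text
wrist_force: [-1.7, -1.2, 5.2]
finger_gap: 49.2
time: 30.75
tcp_pos: [425.5, 307.6, 1.2]
eef_rot: [-2.247, 2.195, 0.0]
wrist_force: [-0.2, 0.8, -0.1]
finger_gap: 72.1
time: 31.17
tcp_pos: [424.6, 307.1, 142.8]
eef_rot: [2.246, -2.194, -0.001]
wrist_force: [1.0, 0.2, 0.8]
finger_gap: 71.6
time: 31.5
tcp_pos: [427.1, 277.4, 203.3]
eef_rot: [-2.243, 2.195, -0.002]
wrist_force: [0.5, -0.3, -0.1]
finger_gap: 71.9
t31.65 yaw-ang +1.8204 q1-q6 +1.8204 tau6 +0.0022 tau1..5 [-0.23  0.01 -0.01] F [-0.4 -0.6  0. ] Mz -0.046 gap 71.7 p [425.3 277.6 200.2]
```

View pics/w8.png

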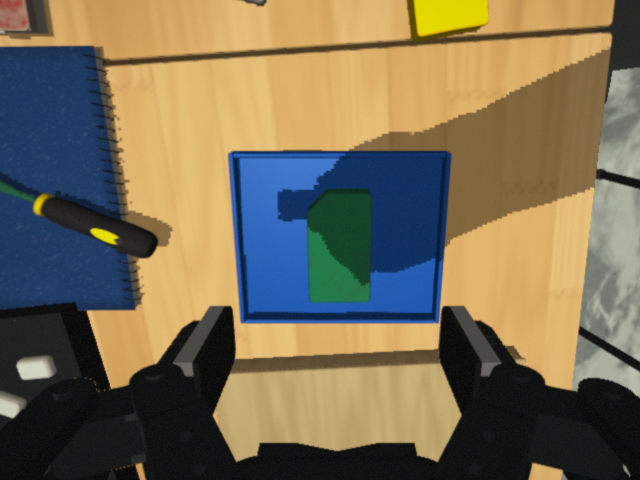

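View pics/s8.png

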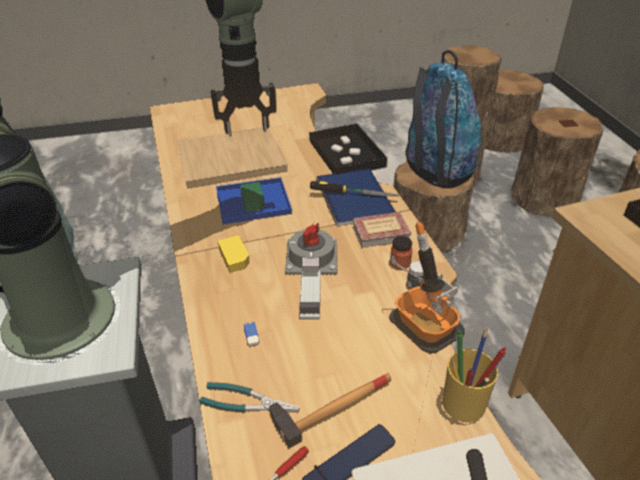

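View pics/t8.png

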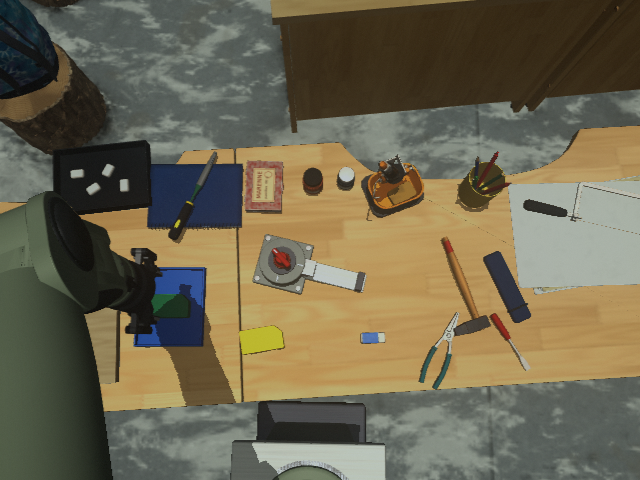

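The block lies flat in the middle of the tray (wrist px 339,246; tray middle about 340,238), and the bystanders are where they were. One last check on the knob angle.

Run:
```python
from h import *
im=cv2.imread("pics/t8.png");m=cams.camera_model("top");h=cv2.cvtColor(im,cv2.COLOR_BGR2HSV)
cv2.imwrite("pics/kc.png",cv2.resize(im[230:300,250:320],None,fx=7,fy=7,interpolation=cv2.INTER_CUBIC))
mw=dict(np.load("w8.npz"))
for u,v in [(308,302),(370,301),(371,192)]: print(px2w(mw,u,v,28).round(1))
```

```text
[449.9 353.7  28. ]
[399.4 351.7  28. ]
[402.6 262.   28. ]
```

View pics/kc.png

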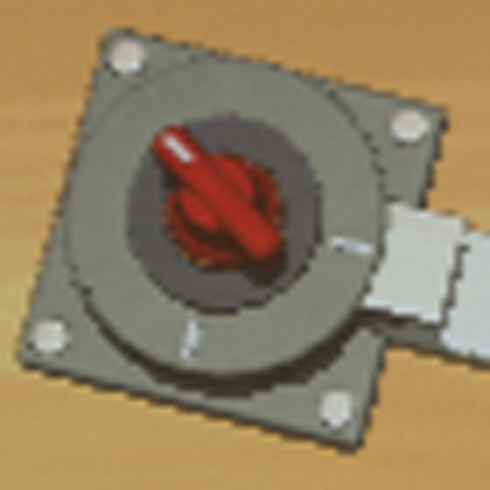

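```bash
python3 -c "
from plant import workorder
print(workorder.sign_off())"
```

```text
the job is handed in; nothing more can be done
None
```

The knob is open, the green block lies flat in the middle of the blue tray, and the job was handed in at about 32 s on the robot's clock. The sign-off gives no verdict.

- **Knob:** I gripped it by the hub and rocked it against the stops at about −0.25, +0.21, −0.32, +0.30 and −0.42 rad. The spindle torque stayed at an estimated 0.16 to 0.22 N m, against a limit of 0.27. It then broke free and turned to about 1.0 rad. The last top picture shows the bar about 57° from where it started.
- **Block:** I lifted it level and lowered it until I felt the tray floor at the expected height. The last wrist picture puts its centre near (425, 307) mm, within about 1 mm of the tray's centre at (425, 306.5). The jars, pliers and eraser look unmoved in the last top and side pictures, and the gripper stands clear about 200 mm above the bench.
- **What did not go cleanly:** At the first stop the pads slipped slightly at 60 N grip, so I raised it to 110 N; there was no visible slip afterwards. The drag rose by 0.03 to 0.05 N m just before each stop, so the spindle torques are estimates, not direct readings.

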